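# Slide the portafilter into the grinder's fork

## Task

Lift the portafilter up off its tamping stand and slide it, level, into the coffee grinder's fork: between the two prongs, with its rim on top of them and under the two clips, below the chute. Push it fully home so that the red start button behind it is pressed right in, leave it there with the handle pointing straight out of the front of the grinder, and do not shift the mug, the tamper, the spoon or the small tin.

Things in the scene. Friction and masses are not known exactly. Their poses are not given: they have to be found in the camera images.
- portafilter: Espresso portafilter: steel bowl, dark brown wooden handle; 166 mm long, 0.3 kg. Origin: on the bowl's axis at its flat underside; z up when level; x from handle to bowl. Bowl: 56 mm cylinder from z = 0 up to a flat rim flange, 81 mm in diameter, z = 26 to 32 (ears to 34). A 16 mm round neck (x = -26 to -50) leads to the handle. Centre of mass about x = -11 mm.
- handle_grip (a point): Middle of the portafilter's handle, 98 mm behind the bowl's axis and 15 mm above its underside; axes as the portafilter's. The handle is a flat-sided bar along x, 72 mm long (x = -50 to -122 of the portafilter), 22 mm wide (y), 25 mm high. Grip it here across its flat sides.
- tamping_stand: Steel bracket on a dark wooden foot, 150 x 104 mm, fixed. Origin: on the worktop below the middle of its fork; open front faces its -x. Two prongs (inner gap 62 mm, tops 120 mm above the worktop) carry the portafilter by its rim flange, handle out of the front. They end 34 mm in front of the origin in tips turned up 8 mm above the prong tops, so lift the portafilter straight up first.
- stand_seat (a point): Where the portafilter's origin is when it hangs in the stand: 94 mm above the worktop.
- grinder: White C-shaped grinder, 361 mm high, 100 mm wide, fixed. Origin: on the worktop below the middle of its chute; front faces its -x. Above the fork: black chute, underside 186 mm above the worktop; white drum along x, 100 mm in diameter, axis 262 mm high, front 58 mm before the origin; on it a black dial, 68 mm in diameter, reaching 72 mm before the origin, in the way of a vertical gripper.
- fork_home (a point): Where the portafilter's origin is when fully home in the grinder's fork: 139 mm above the worktop, under the chute; axes as the grinder's, slid in level along +x. Two steel prongs, tops 26 mm above this point, inner gap 62 mm (bowl 56), flared, reaching 34 mm forward, carry the flange. From 12 mm before to 30 mm behind, clips leave an 11 mm high slot above the prongs. End stop 28 mm behind.
- start_button (a joint): Travel (m) of the red spring button, 10 mm in diameter, in the middle of the end stop, which the back of the bowl presses: 0 is out (it stands 8 mm proud), 0.008 fully pressed. It pushes back with less than 1 N.
- mug: Green and white mug, 92 mm in diameter, 93 mm high, on the drip tray of the espresso machine at the back; origin under its middle. A bystander.
- tamper: Coffee tamper, steel foot 53 mm in diameter, brown knob, 75 mm high; origin under its middle. A bystander.
- coffee_spoon: Steel teaspoon, 138 mm long, lying on the worktop. A bystander.
- sugar_tin: Small round white tin with a light brown lid, 62 mm in diameter, 35 mm high; origin under its middle. A bystander.

How it is judged:
By the outcome, as a careful person would: the job done as asked, in the order asked, and still so for the second after the job is handed in, with the robot touching nothing.
It also fails if it takes over 45 s, if anything falls off the work surface, if the arm or the gripper's body presses on something with over 40 N, if the wrist force passes 120 N, or if a joint passes its speed limit or range.

## Robot

A 7-joint arm with a two-finger parallel gripper is mounted at the origin on a cart in front of the work surface, level with it; the furniture and walls round the work are solid. World frame = base frame: x ahead of the robot, y to its left, z up, the work surface at z = 0. Lengths are in m, angles in rad, forces in N, time in s.
With the tool pointing down it reaches from about 0.4 to 0.85 m from the base axis. Payload 4.5 kg.
Tool frame: the origin (TCP) lies at the very end of the fingers, on their centre line; the grasp point (between the pads) lies 19 mm behind it; z points along the fingers, y is the line along which they close (so a half turn about z gives the same grasp; the last joint's range is limited). The gripper opens to 85 mm and grips with 20 to 120 N. Pads are 22 mm wide; open, the fingers measure 114 mm over their backs; the gripper's body (76 mm by 85 mm) begins 54 mm behind the grasp point. The pads swing forward as they close: fully open they stand 13 mm farther back than shut.
Start: joints at [-1.138, 0.689, -0.195, 1.565, 0.157, 0.902, -0.215], TCP at [0.243, 0.576, 0.205] pointing down, gripper open.
Joint ranges: [-3.01, 3.01], [-0.46, 2.08], [-1.47, 1.51], [0.13, 2.56], [-1, 4.14], [0.04, 2.09], [-2.66, 2.66]. Speed limits (rad/s): [2.57, 2.57, 3.14, 3.14, 3.14, 3.14, 3.14].

## Interface

Orientations are given as a unit quaternion [w, x, y, z].
In Python, from bench import * gives the robot as it stands. The module is installed in compiled form; this text tells all that it offers.
- The arm moves only by the tool jog_arm, never from a script. Its argument "rows" is a list of rows, each an object of numbers: "dx", "dy", "dz": the shift along the tool's x, y, z in units of 0.02 m (1.0 is 0.02 m); "yaw": the turn about the tool's z in units of 5 degrees (1.0 is 5 degrees); "claw": the finger opening in mm, from 0 to 85.4. In form: [{"dx": .., "dy": .., "dz": .., "yaw": .., "claw": ..}, ...]. A call has 1 to 12 rows; each row shifts and turns the commanded pose from where the row before left it, along the tool's axes as they then stand; what a row does not reach is not made up. A row lasts 1/12 s, in which the tool goes at most 41.7 mm and 7.16 degrees, less where a joint would pass 70% of its speed; a pose out of reach is approached as far as the arm can. A call with a number of a shift or a turn outside -1 to 1 is refused whole. A call with a gripper value outside its range is refused whole. The fingers move at their own pace and stop on an object; "newtons" is the grip in N (left out, the last holds). Time passes only in rows, so rows that do not move let the fingers close. It gives the time, the measured TCP pose, the force, the opening and the grip force at its end, in the units of the state.
- get_state(): the state, without advancing time (a new reading comes with each control period).
- grab_frame(name): name is "scene" or "top"; returns a dict with "img" (420x560x3 uint8, red, green, blue), "depth" (420x560 float32, m along the optical axis (not along the pixel's ray), 0 where there is no reading), "mtx" (3x3 intrinsics, pixels), "view" (4x4, takes a point from world to camera coordinates). Camera axes: x right, y down, z forward; pixel columns grow to the right and rows downward; lengths in m; the calibration is good to about 2 mm. A picture is of the moment at which its call begins.
- sign_off(): hands the job in; it is judged then, once.
The state is a dict: "time": time; "joint_positions": joint angles; "qd": joint speeds; "effort": joint torques, N m; "tcp_pos": TCP position; "eef_rot": TCP orientation; "ft_force": force on the tool from outside, world axes, zero at the start; "moment": the same for the moment, N m; "opening": finger opening in m; "finger_force": force on a finger pad.
Only numpy, scipy, OpenCV 4.12 (cv2) and the standard library are available. Lean on these libraries where they do the work, as an engineer would, in place of code of your own. Each camera call takes 0.05 s, during which the arm holds its last target. There are 200 camera calls.

## Working session

There is one attempt and no reset: what is moved stays moved. The work goes in short steps, Python scripts to look and compute and a tool call to move; the robot and the scene stay as the last step left them, time stands still between calls to the robot, and variables do not carry over. Pictures are saved under pics/ and viewed, at most 10 in all, crops included, and the job is handed in when it is done.

Besides the shell and the picture viewer there is one more tool, called after "Request:" as a command line: name --argument value ..., lists and objects as JSON in quotes. jog_arm: Moves the arm, as the interface text tells. Shifts and turns lie within -1 to 1; 1 stands for 0.02 m of shift or 5 degrees of turn. Its arguments: {"type":"object","properties":{"rows":{"type":"array","items":{"type":"object","properties":{"dx":{"type":"number"},"dy":{"type":"number"},"dz":{"type":"number"},"yaw":{"type":"number"},"claw":{"type":"number"}}}},"newtons":{"type":"number"}},"required":["rows"]}

```bash
mkdir -p pics; cat > h.py <<'E'
from bench import *
import numpy as np, cv2
def pts(f):
    d=f["depth"];K=np.array(f["mtx"]);T=np.linalg.inv(np.array(f["view"]))
    v,u=np.mgrid[:d.shape[0],:d.shape[1]]
    c=np.stack([(u-K[0,2])/K[0,0]*d,(v-K[1,2])/K[1,1]*d,d,np.ones_like(d)],-1)
    P=(c@T.T)[...,:3]; P[d==0]=np.nan
    return P
def save(f,n): cv2.imwrite(f"pics/{n}.png",f["img"][...,::-1])
E
python3 - <<'E'
from h import *
s=get_state();print({k:np.round(v,3).tolist() for k,v in s.items()})
for n in("scene","top"):
    f=grab_frame(n);save(f,n+"0");np.savez(n+"0.npz",**f)
    T=np.linalg.inv(f["view"]);print(n,T.round(3).tolist(),np.round(f["mtx"],1).tolist())
E
```

```text
{'time': 0.0, 'joint_positions': [-1.138, 0.69, -0.195, 1.566, 0.157, 0.902, -0.215], 'qd': [-0.001, -0.001, 0.0, 0.001, 0.0, -0.0, -0.001], 'effort': [0.0, -53.961, -1.267, -15.855, 0.009, 0.009, 0.0], 'tcp_pos': [0.242, 0.575, 0.204], 'eef_rot': [-0.0, 0.198, 0.98, -0.001], 'ft_force': [0.062, -0.233, -0.722], 'moment': [-0.022, 0.009, 0.003], 'finger_force': 0.0, 'opening': 0.085}
scene [[-1.0, 0.005, -0.012, 0.556], [0.011, 0.825, -0.565, 0.785], [0.007, -0.565, -0.825, 1.166], [0.0, 0.0, 0.0, 1.0]] [[450.4, 0.0, 278.9], [0.0, 450.4, 208.3], [0.0, 0.0, 1.0]]
top [[-0.053, -0.833, 0.551, -0.202], [-0.999, 0.044, -0.029, 0.111], [-0.0, -0.552, -0.834, 1.266], [0.0, 0.0, 0.0, 1.0]] [[458.1, 0.0, 278.2], [0.0, 458.1, 214.1], [0.0, 0.0, 1.0]]
```

View pics/scene0.png

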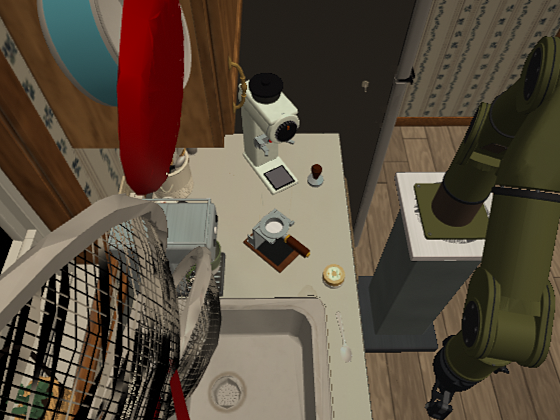

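View pics/top0.png

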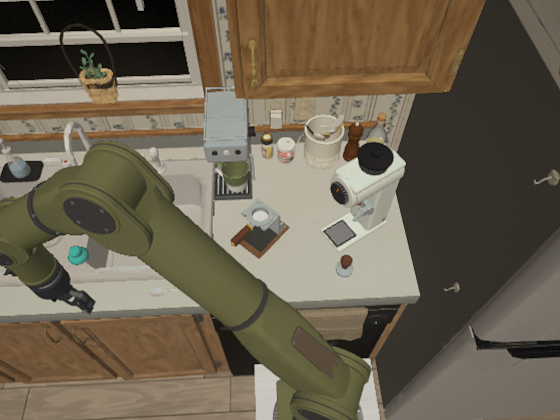

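The scene view has the stand and portafilter at about (270,235) with the handle end at (305,252), the grinder at (270,130) and the tin at (333,274). The top view has the portafilter at (260,217) with its handle at (240,235), and the grinder at (360,200) with its dial at (340,192). Next I measure with the point cloud and enlarge the crops.

```bash
python3 - <<'E'
from h import *
F={n:dict(np.load(n+"0.npz")) for n in("scene","top")}
crops={"scene":(225,65,120,210),"top":(215,135,200,150)}
ims=[]
for n,f in F.items():
    x,y,w,h=crops[n]; ims.append(cv2.resize(f["img"][y:y+h,x:x+w,::-1],None,fx=(2.8 if n=="scene" else 2.2),fy=(2.8 if n=="scene" else 2.2),interpolation=cv2.INTER_CUBIC))
H=max(i.shape[0] for i in ims)
cv2.imwrite("pics/crop0.png",np.hstack([cv2.copyMakeBorder(i,0,H-i.shape[0],0,0,cv2.BORDER_CONSTANT) for i in ims]))
def fit(name,Q):
    c,s,a=cv2.minAreaRect((Q[:,:2]*1000).astype(np.float32)) ; m=Q.mean(0)
    w,V=np.linalg.eigh(np.cov(Q[:,:2].T)); d=V[:,1]
    print(name,len(Q),"mean",m.round(4),"zr",np.percentile(Q[:,2],[2,98]).round(3),"rect",np.round(c,1),np.round(s,1),round(a,1),"axis",np.degrees(np.arctan2(d[1],d[0])).round(1))
for n,f in F.items():
    P=pts(f);img=f["img"];hsv=cv2.cvtColor(img,cv2.COLOR_RGB2HSV);x,y,w,h=crops[n]
    R=np.zeros(img.shape[:2],bool);R[y:y+h,x:x+w]=1
    ok=R&np.isfinite(P[...,2]); z=P[...,2]
    brown=(hsv[...,0]<15)&(hsv[...,1]>110)
    stand=np.hypot(P[...,0]-np.nan_to_num(P[235 if n=="scene" else 225,270 if n=="scene" else 262,0]),P[...,1]-P[235 if n=="scene" else 225,270 if n=="scene" else 262,1])<.17
    white=(hsv[...,1]<60)&(hsv[...,2]>120)
    for nm,m in dict(handle=brown&(z>.08)&(z<.14)&stand,handtop=brown&(z>.115)&(z<.14)&stand,foot=(z>.006)&(z<.04)&stand&brown,
        rim=stand&(z>.121)&(z<.135)&(hsv[...,1]<80),
        gfoot=~stand&(z>.012)&(z<.06)&white,gfork=(z>.15)&(z<.2)&~stand,drum=(z>.215)&(z<.31)&white,dial=(z>.22)&(z<.30)&(hsv[...,2]<60),top=(z>.33)&(z<.4)).items():
        m=m&ok&(P[...,1]<.5)
        if m.sum()>8: fit(n+" "+nm,P[m])
E
```

```text
scene handle 220 mean [0.4947 0.1897 0.1185] zr [0.106 0.125] rect [536.5 161.6] [ 31.6 167.6] 59.2 axis 140.6
scene handtop 179 mean [0.4932 0.1887 0.1205] zr [0.115 0.125] rect [493.2 187.1] [22.1 66.7] 48.1 axis 137.1
scene foot 316 mean [0.554  0.1662 0.0105] zr [0.007 0.016] rect [567.1 133.8] [ 80.8 147.9] 48.1 axis 157.7
scene rim 469 mean [0.5566 0.1301 0.1256] zr [0.121 0.13 ] rect [556.2 128.6] [92.1 80.8] 47.3 axis 47.8
scene gfoot 768 mean [ 0.5407 -0.1276  0.0242] zr [0.013 0.057] rect [450.4 -40.5] [183.1 545. ] 29.8 axis 120.6
scene gfork 1186 mean [ 0.4901 -0.2955  0.1744] zr [0.151 0.199] rect [ 498.1 -234.1] [357.4 286.7] 0.5 axis -135.0
scene drum 417 mean [ 0.5451 -0.1091  0.2919] zr [0.225 0.31 ] rect [ 571.3 -173.3] [ 93.9 188.3] 31.5 axis 147.1
scene dial 1514 mean [ 0.4932 -0.3096  0.2506] zr [0.221 0.292] rect [ 496.9 -223.3] [336.6 309. ] 0.6 axis 75.5
scene top 766 mean [ 0.5774 -0.1758  0.3491] zr [0.332 0.361] rect [ 577.3 -183.2] [92.5 97.9] 1.1 axis 88.1
top handle 163 mean [0.4873 0.1843 0.1188] zr [0.105 0.124] rect [489.4 184.6] [21.9 67.8] 47.9 axis
[... 175 characters left out ...]
ct [549.2 117.3] [ 82.6 143.8] 48.3 axis 112.7
top rim 357 mean [0.5502 0.1257 0.125 ] zr [0.121 0.13 ] rect [553.5 126. ] [92.7 80.6] 47.3 axis 56.7
top gfoot 1858 mean [ 0.6346 -0.0946  0.0277] zr [0.013 0.059] rect [767.1 -74.1] [575.6 523.1] 50.0 axis -145.5
top gfork 645 mean [ 0.6175 -0.1787  0.1718] zr [0.152 0.199] rect [663.  -56.4] [624.4 338.1] 87.6 axis 64.4
top drum 2068 mean [ 0.5938 -0.041   0.2755] zr [0.219 0.31 ] rect [602.9  -4.8] [547.1 189.7] 78.4 axis 67.0
top dial 217 mean [ 0.5407 -0.0536  0.2658] zr [0.235 0.294] rect [620.4  -6.4] [525.4 153. ] 64.1 axis 52.9
top top 879 mean [ 0.5691 -0.1834  0.3487] zr [0.332 0.361] rect [ 574.4 -185.6] [94.3 95.3] 23.1 axis 155.2
```

View pics/crop0.png

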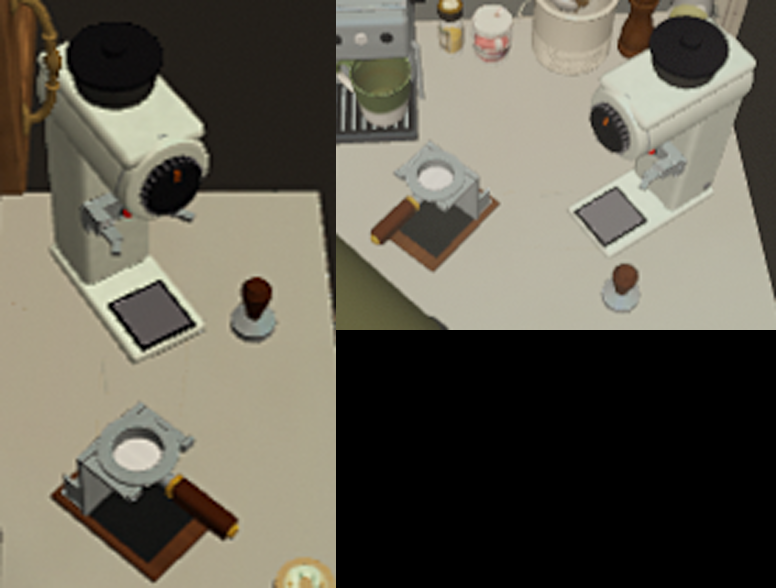

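The crops show the portafilter hanging in the stand, bowl at crop (137,452) left and handle running to the lower right. The grinder's fork, dial and red button are visible at about (125,212) left and (652,160) right, with the tamper beside it. Next I measure the grinder's axis and position.

```bash
cat > g.py <<'E'
from h import *
F={n:dict(np.load(n+"0.npz")) for n in("scene","top")}
def rect(nm,Q):
    c,s,a=cv2.minAreaRect((Q[:,:2]*1000).astype(np.float32));print(nm,len(Q),np.round(c,1),np.round(s,1),round(a,1),"z",np.percentile(Q[:,2],[2,50,98]).round(3))
for n,f in F.items():
    P=pts(f);img=f["img"];hsv=cv2.cvtColor(img,cv2.COLOR_RGB2HSV);x,y,z=np.moveaxis(P,-1,0)
    box=(x>.42)&(x<.75)&(y>-.30)&(y<.05)
    wh=(hsv[...,2]>90)&(hsv[...,1]<60)
    rect(n+" foot",P[box&(z>.010)&(z<.05)])
    rect(n+" roof",P[box&(z>.300)&(z<.325)&wh])
    rect(n+" lid",P[box&(z>.335)&(z<.37)])
    fork=box&(z>.15)&(z<.185); rect(n+" fork",P[fork])
    k=box&(z>.225)&(z<.30)&(hsv[...,2]<70); Q=P[k]
    c=Q.mean(0);w,V=np.linalg.eigh(np.cov((Q-c).T));nv=V[:,0];print(n,"dial",len(Q),c.round(4),"normal",nv.round(3),"yaw",np.degrees(np.arctan2(nv[1],nv[0])).round(1),w.round(7))
    red=(box&(hsv[...,1]>150)&((hsv[...,0]<6)|(hsv[...,0]>174))&(z>.12)&(z<.2));print(n,"red",red.sum(),np.nanmedian(P[red],0).round(4) if red.any() else "")
    g=np.round(P[fork][np.argsort(P[fork][:,0])]*1000).astype(int)
    np.save(n+"_fork.npy",P[fork])
    # foot edges, side walls
    wall=box&(z>.08)&(z<.14)&wh; Q=P[wall]
    if len(Q)>30:
        rect(n+" wall",Q)
# plot fork points top-down
im=np.full((500,500,3),255,np.uint8)
for n,col in(("scene",(0,0,255)),("top",(255,0,0))):
    for p in np.load(n+"_fork.npy"):
        cv2.circle(im,(int((p[0]-.45)*2000),int((.0-p[1])*2000)),2,col,-1)
cv2.imwrite("pics/fork.png",im)
s=F["scene"];t=F["top"]
a=cv2.resize(s["img"][125:165,240:310,::-1],None,fx=5,fy=5,interpolation=cv2.INTER_CUBIC)
b=cv2.resize(t["img"][170:250,320:400,::-1],None,fx=4,fy=4,interpolation=cv2.INTER_CUBIC)
can=np.zeros((500,800,3),np.uint8);can[:,:500]=im;can[:200,500:800]=a[:,:300];can[200:500,500:800]=b[:300,:300];cv2.imwrite("pics/fork.png",can)
E
python3 g.py
```

```text
scene foot 1224 [ 537.9 -166.4] [152.8 244.8] 32.0 z [0.012 0.021 0.047]
scene roof 843 [ 573.  -173.5] [ 94.3 186.3] 30.7 z [0.302 0.311 0.315]
scene lid 732 [ 577.3 -183.2] [92.5 97.9] 1.1 z [0.337 0.35  0.361]
scene fork 341 [ 595.4 -147.6] [ 87.4 180.7] 62.1 z [0.153 0.167 0.184]
scene dial 331 [ 0.5234 -0.0866  0.2698] normal [ 0.556  0.83  -0.043] yaw 56.2 [0.0002555 0.0002959 0.000611 ]
scene red 4 [ 0.5672 -0.1633  0.1457]
scene wall 133 [ 602.1 -182.8] [ 68.9 110.4] 84.1 z [0.08  0.096 0.137]
top foot 1241 [ 570.3 -107.7] [255.7 231.8] 49.1 z [0.011 0.02  0.045]
top roof 1129 [ 567.7 -176.3] [ 93.7 187.1] 30.8 z [0.301 0.31  0.316]
top lid 849 [ 574.4 -185.6] [94.3 95.3] 23.1 z [0.342 0.349 0.361]
top fork 359 [ 533.8 -186.7] [ 85.1 180.4] 1.6 z [0.153 0.167 0.183]
top dial 210 [ 0.5141 -0.0899  0.2701] normal [ 0.956 -0.042  0.29 ] yaw -2.5 [0.0002135 0.0002613 0.0004244]
top red 2 [ 0.5606 -0.1683  0.1457]
top wall 227 [ 555.5 -217.5] [104.7  65.1] 79.4 z [0.081 0.105 0.139]
```

View pics/fork.png

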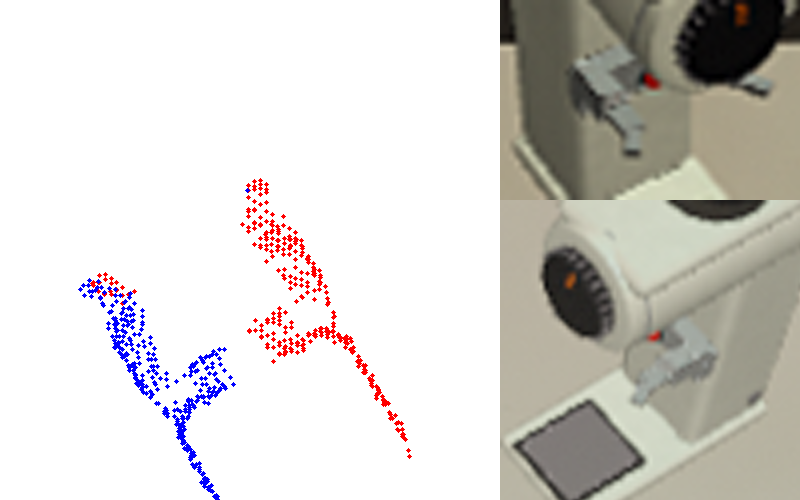

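The plot is a plan view at 2 px/mm. It shows both prongs, with tips at about (95,285) and (257,185), and walls running at -59°. Combined with the roof and lid this gives a grinder yaw of about -59.3° and fork_home near (0.552, -0.1445). The handle direction in the stand is 137.4° and the bowl axis is at (0.555, 0.127). I'm moving now.

Request:
jog_arm --rows '[{"yaw":0.99,"claw":60},{"yaw":0.99},{"yaw":0.99},{"yaw":0.99},{"dx":-0.96,"dy":-0.27},{"dx":-0.96,"dy":-0.27},{"dx":-0.96,"dy":-0.27},{"dx":-0.96,"dy":-0.27},{"dx":-0.96,"dy":-0.27},{"dx":-0.96,"dy":-0.27},{"dx":-0.96,"dy":-0.27},{"dx":-0.96,"dy":-0.27}]' --newtons 110

```text
invalid input at $.rows[0]: expected keys dx, dy, dz, yaw, claw
```

Request:
jog_arm --rows '[{"dx":-0.96,"dy":-0.27},{"dx":-0.96,"dy":-0.27},{"dx":-0.96,"dy":-0.27},{"dx":-0.96,"dy":-0.27},{"dx":-0.96,"dy":-0.27},{"dx":-0.96,"dy":-0.27},{"dx":-0.96,"dy":-0.27},{"dx":-0.96,"dy":-0.27},{"dx":-0.96,"dy":-0.27},{"dx":-0.96,"dy":-0.27},{"dx":-0.96,"dy":-0.27},{}]'

```text
invalid input at $.rows[0]: expected keys dx, dy, dz, yaw, claw
```

```bash
cat >> h.py <<'E'
def axes(s):
    from scipy.spatial.transform import Rotation as Ro
    q=np.array(s["eef_rot"]);return Ro.from_quat(q[[1,2,3,0]]).as_matrix()
def togo(target,hdir):
    s=get_state();R=axes(s);e=np.array(target)-s["tcp_pos"]
    a=np.degrees(np.arctan2(R[1,0],R[0,0]));print("t",round(s["time"],2),"tcp",np.round(s["tcp_pos"],4),"xdir",a.round(2),"zax",R[:,2].round(3),"togo units",(R.T@e/.02).round(2),"yaw",((a-hdir)/5).round(2),"F",np.round(s["ft_force"],1),"open",round(s["opening"],4),round(s["finger_force"],1))
E
python3 -c "
from h import *
togo([.4754,.2004,.09],137.4)"
```

```text
t 0.1 tcp [0.2425 0.5754 0.2039] xdir 157.16 zax [-0.001 -0.002 -1.   ] togo units [-18.01 -12.75   5.72] yaw 3.95 F [-1.  -0.3 -0.4] open 0.0855 0.0
```

Request:
jog_arm --rows '[{"dx":0,"dy":0,"dz":0,"yaw":0.99,"claw":60},{"dx":0,"dy":0,"dz":0,"yaw":0.99,"claw":60},{"dx":0,"dy":0,"dz":0,"yaw":0.99,"claw":60},{"dx":0,"dy":0,"dz":0,"yaw":0.98,"claw":60},{"dx":-0.96,"dy":-0.27,"dz":0,"yaw":0,"claw":60},{"dx":-0.96,"dy":-0.27,"dz":0,"yaw":0,"claw":60},{"dx":-0.96,"dy":-0.27,"dz":0,"yaw":0,"claw":60},{"dx":-0.96,"dy":-0.27,"dz":0,"yaw":0,"claw":60},{"dx":-0.96,"dy":-0.27,"dz":0,"yaw":0,"claw":60},{"dx":-0.96,"dy":-0.27,"dz":0,"yaw":0,"claw":60},{"dx":-0.96,"dy":-0.27,"dz":0,"yaw":0,"claw":60},{"dx":-0.96,"dy":-0.27,"dz":0,"yaw":0,"claw":60}]' --newtons 110

```text
time: 1.1
tcp_pos: [0.3267, 0.4391, 0.2043]
eef_rot: [-0.0, 0.363, 0.932, -0.0]
ft_force: [0.5, -0.3, 0.6]
opening: 0.0599
finger_force: 0.0
```

Request:
jog_arm --rows '[{"dx":-0.96,"dy":-0.27,"dz":0,"yaw":0,"claw":60},{"dx":-0.96,"dy":-0.27,"dz":0,"yaw":0,"claw":60},{"dx":-0.96,"dy":-0.27,"dz":0,"yaw":0,"claw":60},{"dx":-0.96,"dy":-0.27,"dz":0,"yaw":0,"claw":60},{"dx":-0.96,"dy":-0.27,"dz":0,"yaw":0,"claw":60},{"dx":-0.96,"dy":-0.27,"dz":0,"yaw":0,"claw":60},{"dx":-0.96,"dy":-0.27,"dz":0,"yaw":0,"claw":60},{"dx":-0.96,"dy":-0.27,"dz":0,"yaw":0,"claw":60},{"dx":-0.96,"dy":-0.27,"dz":0,"yaw":0,"claw":60},{"dx":-0.96,"dy":-0.27,"dz":0,"yaw":0,"claw":60},{"dx":-0.96,"dy":-0.27,"dz":0,"yaw":0,"claw":60},{"dx":0,"dy":0,"dz":0,"yaw":0,"claw":60}]'

```text
time: 2.1
tcp_pos: [0.444, 0.2486, 0.2043]
eef_rot: [0.001, 0.366, 0.93, -0.002]
ft_force: [0.1, -0.6, 0.4]
opening: 0.0599
finger_force: 0.0
```

```bash
python3 -c "
from h import *
togo([.4754,.2004,.09],137.4)"
```

```text
t 2.1 tcp [0.444  0.2486 0.2043] xdir 137.0 zax [ 0.001 -0.004 -1.   ] togo units [-2.77 -0.68  5.72] yaw -0.08 F [ 0.1 -0.6  0.4] open 0.0599 0.0
```

Request:
jog_arm --rows '[{"dx":-0.92,"dy":-0.23,"dz":0,"yaw":-0.08,"claw":60},{"dx":-0.92,"dy":-0.23,"dz":0,"yaw":0,"claw":60},{"dx":-0.92,"dy":-0.22,"dz":0.1,"yaw":0,"claw":50},{"dx":0,"dy":0,"dz":0.9,"yaw":0,"claw":50},{"dx":0,"dy":0,"dz":0.95,"yaw":0,"claw":50},{"dx":0,"dy":0,"dz":0.95,"yaw":0,"claw":50},{"dx":0,"dy":0,"dz":0.95,"yaw":0,"claw":50},{"dx":0,"dy":0,"dz":0.95,"yaw":0,"claw":50},{"dx":0,"dy":0,"dz":0.92,"yaw":0,"claw":50},{"dx":0,"dy":0,"dz":0,"yaw":0,"claw":50}]'

```text
time: 2.93
tcp_pos: [0.4709, 0.2061, 0.0873]
eef_rot: [-0.002, 0.359, 0.933, -0.002]
ft_force: [0.3, -0.0, 1.0]
opening: 0.0497
finger_force: 0.0
```

```bash
python3 - <<'E'
from h import *
togo([.4754,.2004,.09],137.4)
a,b=grab_frame("scene"),grab_frame("top")
i=cv2.resize(a["img"][190:290,220:340,::-1],None,fx=3.3,fy=3.3,interpolation=cv2.INTER_CUBIC);j=cv2.resize(b["img"][185:285,205:325,::-1],None,fx=3.3,fy=3.3,interpolation=cv2.INTER_CUBIC)
cv2.imwrite("pics/grasp.png",np.hstack([i,j]))
E
```

```text
t 2.93 tcp [0.4709 0.2061 0.0873] xdir 137.86 zax [-0.006 -0.002 -1.   ] togo units [-0.36 -0.06 -0.14] yaw 0.09 F [ 0.3 -0.   1. ] open 0.0497 0.0
```

View pics/grasp.png

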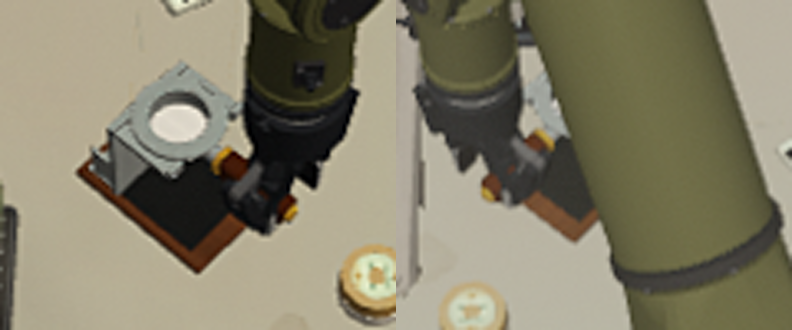

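The fingers straddle the handle near its outer end, at about (265,195) left and (515,175) right, and nothing is disturbed. I shift 7 mm inward and close.

Request:
jog_arm --rows '[{"dx":-0.36,"dy":-0.06,"dz":-0.13,"yaw":0.08,"claw":50},{"dx":0,"dy":0,"dz":0,"yaw":0,"claw":50},{"dx":0,"dy":0,"dz":0,"yaw":0,"claw":15},{"dx":0,"dy":0,"dz":0,"yaw":0,"claw":15},{"dx":0,"dy":0,"dz":0,"yaw":0,"claw":15},{"dx":0,"dy":0,"dz":0,"yaw":0,"claw":15},{"dx":0,"dy":0,"dz":0,"yaw":0,"claw":15},{"dx":0,"dy":0,"dz":0,"yaw":0,"claw":15}]' --newtons 110

```text
time: 3.7
tcp_pos: [0.4783, 0.2006, 0.0929]
eef_rot: [0.0, 0.363, 0.932, 0.0]
ft_force: [0.9, -0.5, 0.4]
opening: 0.0164
finger_force: 64.7
```

```bash
python3 -c "
from h import *
togo([.4754,.2004,.09],137.4)"
```

```text
t 3.7 tcp [0.4783 0.2006 0.0929] xdir 137.4 zax [ 0.001  0.    -1.   ] togo units [ 0.1  -0.11  0.15] yaw -0.0 F [ 0.9 -0.5  0.4] open 0.0164 64.7
```

Request:
jog_arm --rows '[{"dx":0,"dy":0,"dz":0,"yaw":0,"claw":15},{"dx":0,"dy":0,"dz":0,"yaw":0,"claw":15},{"dx":0,"dy":0,"dz":0,"yaw":0,"claw":15}]'

```text
time: 3.95
tcp_pos: [0.4781, 0.2005, 0.0928]
eef_rot: [0.0, 0.363, 0.932, 0.0]
ft_force: [0.9, -0.8, 0.6]
opening: 0.0163
finger_force: 64.7
```

```bash
python3 - <<'E'
from h import *
togo([.4754,.2004,.09],137.4)
a,b=grab_frame("scene"),grab_frame("top")
i=cv2.resize(a["img"][205:275,240:320,::-1],None,fx=5,fy=5,interpolation=cv2.INTER_CUBIC);j=cv2.resize(b["img"][205:275,215:295,::-1],None,fx=5,fy=5,interpolation=cv2.INTER_CUBIC)
cv2.imwrite("pics/grasp2.png",np.hstack([i,j]))
E
```

```text
t 3.95 tcp [0.4781 0.2005 0.0928] xdir 137.4 zax [ 0.  0. -1.] togo units [ 0.1  -0.1   0.14] yaw 0.0 F [ 0.9 -0.8  0.6] open 0.0163 64.7
```

View pics/grasp2.png

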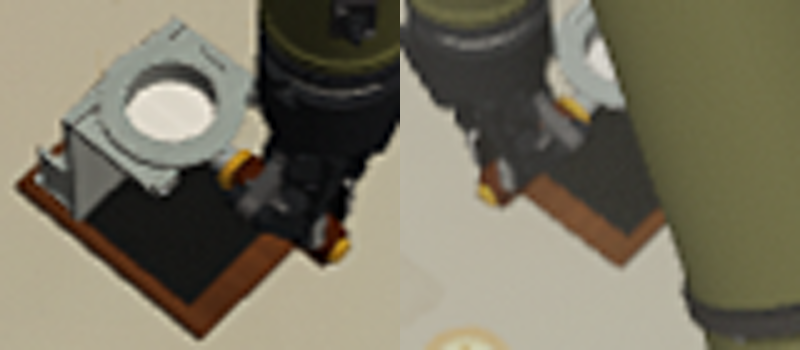

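The pads hold the handle, with its end visible at (340,245) left and the bowl still seated. I tighten and lift straight up.

Request:
jog_arm --rows '[{"dx":0,"dy":0,"dz":0,"yaw":0,"claw":0},{"dx":0,"dy":0,"dz":0,"yaw":0,"claw":0},{"dx":0,"dy":0,"dz":0,"yaw":0,"claw":0},{"dx":0,"dy":0,"dz":-0.2,"yaw":0,"claw":0},{"dx":0,"dy":0,"dz":-0.4,"yaw":0,"claw":0},{"dx":0,"dy":0,"dz":-0.6,"yaw":0,"claw":0},{"dx":0,"dy":0,"dz":-0.6,"yaw":0,"claw":0},{"dx":0,"dy":0,"dz":-0.6,"yaw":0,"claw":0},{"dx":0,"dy":0,"dz":-0.4,"yaw":0,"claw":0},{"dx":0,"dy":0,"dz":-0.2,"yaw":0,"claw":0},{"dx":0,"dy":0,"dz":0,"yaw":0,"claw":0},{"dx":0,"dy":0,"dz":0,"yaw":0,"claw":0}]' --newtons 110

```text
time: 5.05
tcp_pos: [0.4778, 0.2005, 0.1528]
eef_rot: [-0.0, 0.363, 0.932, 0.0]
ft_force: [-0.2, 0.1, -0.1]
opening: -0.0002
finger_force: 0.0
```

```bash
cat > rim.py <<'E'
from h import *
# portafilter rim: steel points near predicted place; fit plane and centre, per camera
def rim(tag):
    s=get_state();R=axes(s);t=np.array(s["tcp_pos"]);xd=R[:,0];pred=t-xd*.106
    out=[]
    for n in("scene","top"):
        f=grab_frame(n);save(f,tag+n);P=pts(f);hsv=cv2.cvtColor(f["img"],cv2.COLOR_RGB2HSV)
        r=np.hypot(P[...,0]-pred[0],P[...,1]-pred[1]);m=(r<.047)&(abs(P[...,2]-(t[2]+.0355))<.014)&(hsv[...,1]<70)
        Q=P[m]
        if len(Q)<60: print(n,"few",len(Q));continue
        A=np.c_[Q[:,:2]-pred[:2],np.ones(len(Q))];c=np.linalg.lstsq(A,Q[:,2],rcond=None)[0]
        for _ in range(4):
            e=Q[:,2]-A@c;k=abs(e)<.002;c=np.linalg.lstsq(A[k],Q[k,2],rcond=None)[0]
        Q=Q[k];g=np.array([c[0],c[1]])
        cc,sz,an=cv2.minAreaRect((Q[:,:2]*1000).astype(np.float32))
        local=(R.T@(np.r_[np.array(cc)/1000,Q[:,2].mean()]-t))*1000
        print(n,k.sum(),"rect",np.round(cc,1),np.round(sz,1),round(an,1),"z at pred",c[2].round(4),"slope deg along handle->bowl",np.degrees(g@-xd[:2]).round(2),"across",np.degrees(g@R[:2,1]).round(2),"in tool mm",local.round(1))
import sys
rim(sys.argv[1])
togo([.4754,.2004,.15],137.4)
E
python3 rim.py a
```

```text
scene few 0
top few 0
t 5.15 tcp [0.4775 0.2004 0.1523] xdir 137.41 zax [-0.001 -0.    -1.   ] togo units [ 0.08 -0.07  0.11] yaw 0.0 F [-0.2 -0.1  0.2] open 0.0 0.0
```

```bash
python3 - <<'E'
import cv2,numpy as np
a,b=cv2.imread("pics/ascene.png"),cv2.imread("pics/atop.png")
i=cv2.resize(a[195:285,230:320],None,fx=4.4,fy=4.4,interpolation=cv2.INTER_CUBIC);j=cv2.resize(b[190:280,210:300],None,fx=4.4,fy=4.4,interpolation=cv2.INTER_CUBIC)
cv2.imwrite("pics/slip.png",np.hstack([i,j]))
E
```

```text
(no output)
```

View pics/slip.png

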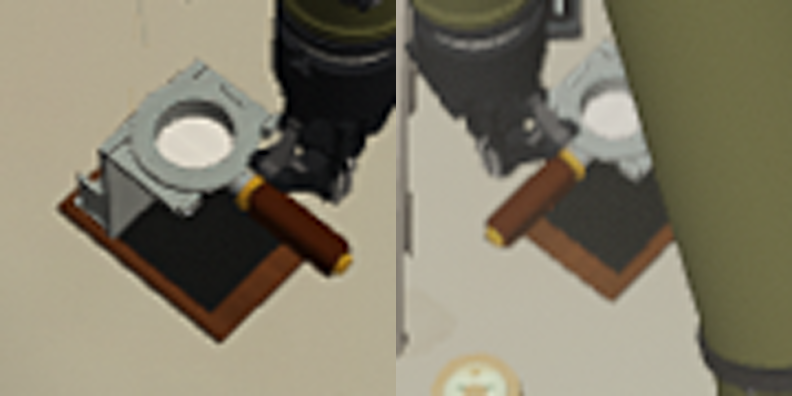

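The portafilter is still seated exactly as before, with its handle from (245,190) to (345,262) left. The fingers are shut and empty: they slipped off upward. An opening of 16 mm against a 22 mm bar means they held its rounded top. I'm checking the fingertip height and the handle's section.

```bash
python3 - <<'E'
from h import *
c0=np.array([.5549,.1273]);a=np.radians(137.4);u=np.array([np.cos(a),np.sin(a)]);v=np.array([u[1],-u[0]])
t=np.array(get_state()["tcp_pos"])
for n in("scene","top"):
    f=grab_frame(n);P=pts(f);hsv=cv2.cvtColor(f["img"],cv2.COLOR_RGB2HSV)
    d=P[...,:2]-c0;L=d@u*1000;W=d@v*1000;z=P[...,2]*1000
    m=(L>45)&(L<130)&(abs(W)<20)&(z>90)&(z<130)
    Q=np.c_[L[m],W[m],z[m]]
    print(n,"handle",len(Q),"L",np.percentile(Q[:,0],[1,99]).round(1))
    for w in range(-16,17,4):
        k=abs(Q[:,1]-w)<2
        if k.sum():print("  W",w,k.sum(),"z",Q[k,2].min().round(1),Q[k,2].max().round(1))
    g=(np.hypot(P[...,0]-t[0],P[...,1]-t[1])<.05)&(z>132)&(z<260)
    G=np.c_[L[g],W[g],z[g]];G=G[np.argsort(G[:,2])]
    print(" finger pts",len(G),"lowest",G[:12].round(0).tolist(),"tcp LW",((t[:2]-c0)@u*1000).round(1),((t[:2]-c0)@v*1000).round(1))
E
```

```text
scene handle 262 L [ 46.6 123.6]
  W -8 9 z 117.5 120.5
  W -4 29 z 110.1 123.7
  W 0 38 z 115.9 126.6
  W 4 41 z 110.0 126.4
  W 8 54 z 104.5 126.2
  W 12 83 z 99.2 122.7
  W 16 8 z 108.6 122.6
 finger pts 177 lowest [[114.0, 10.0, 183.0], [114.0, 9.0, 187.0], [113.0, 8.0, 189.0], [111.0, 10.0, 189.0], [117.0, -3.0, 189.0], [113.0, 12.0, 189.0], [117.0, 9.0, 190.0], [108.0, 14.0, 190.0], [117.0, 6.0, 191.0], [117.0, 2.0, 191.0], [116.0, 0.0, 193.0], [112.0, 8.0, 193.0]] tcp LW 106.5 1.4
top handle 224 L [ 47.6 124.7]
  W -12 46 z 101.5 122.0
  W -8 58 z 98.8 123.6
  W -4 33 z 109.8 123.0
  W 0 41 z 106.1 124.5
  W 4 28 z 105.2 125.1
  W 8 16 z 114.0 122.1
  W 12 2 z 116.7 116.8
 finger pts 188 lowest [[112.0, -6.0, 180.0], [117.0, -3.0, 182.0], [117.0, -8.0, 183.0], [117.0, 1.0, 184.0], [112.0, -11.0, 185.0], [116.0, -7.0, 187.0], [113.0, -7.0, 188.0], [118.0, 2.0, 190.0], [116.0, -7.0, 190.0], [110.0, -13.0, 191.0], [106.0, -13.0, 191.0], [117.0, -1.0, 192.0]] tcp LW 106.5 1.4
```

```bash
python3 - <<'E'
from h import *
s=get_state();t=np.array(s["tcp_pos"]);print(t,np.round(s["joint_positions"],4).tolist(),s["opening"])
ims=[]
for n in("scene","top"):
    f=grab_frame(n);P=pts(f);K=np.array(f["mtx"]);V=np.array(f["view"])
    im=f["img"][...,::-1].copy()
    for dz,col in((0,(0,0,255)),(.03,(0,255,0)),(.073,(255,0,0))):
        c=V@np.r_[t+[0,0,dz],1];p=K@c[:3];u,v=(p[:2]/p[2]).round().astype(int)
        print(n,dz,(u,v),"depth pred",c[2].round(3),"img",f["depth"][v,u].round(3),"pt",P[v,u].round(3))
        if dz==0:u0,v0=u,v
        im[v,u]=col
    ims.append(cv2.resize(im[v0-60:v0+30,u0-45:u0+45],None,fx=4.4,fy=4.4,interpolation=cv2.INTER_NEAREST))
cv2.imwrite("pics/tip.png",np.hstack(ims))
E
```

```text
[0.47752978 0.20042363 0.15222519] [-0.4001, 0.6282, -0.1386, 1.9415, 0.1479, 0.5827, 0.1912] -0.00017541600862963638
scene 0 (np.int64(304), np.int64(243)) depth pred 1.167 img 1.343 pt [0.466 0.112 0.   ]
scene 0.03 (np.int64(305), np.int64(237)) depth pred 1.143 img 1.124 pt [0.478 0.209 0.198]
scene 0.073 (np.int64(306), np.int64(228)) depth pred 1.107 img 1.065 pt [0.48  0.222 0.261]
top 0 (np.int64(234), np.int64(232)) depth pred 1.301 img 1.476 pt [0.57  0.213 0.003]
top 0.03 (np.int64(233), np.int64(227)) depth pred 1.276 img 1.251 pt [0.464 0.2   0.203]
top 0.073 (np.int64(232), np.int64(218)) depth pred 1.24 img 1.196 pt [0.454 0.197 0.263]
```

View pics/tip.png

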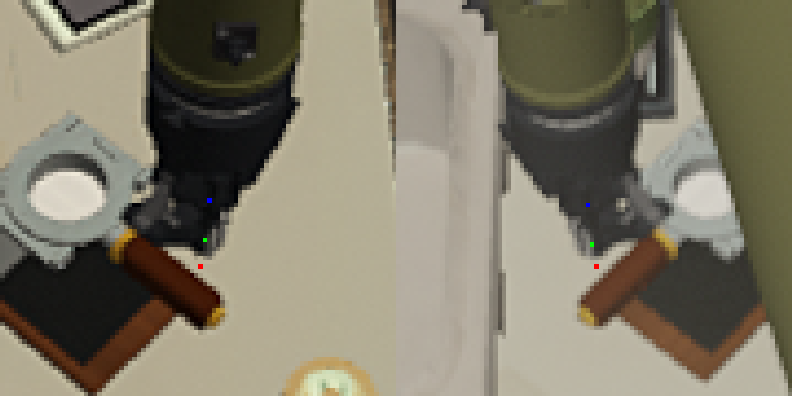

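The red dot is the reported TCP. The visible fingertips end about 5–10 mm above it, at (208,255) left and (590,257) right, so I gripped too high. I regrip about 17 mm lower.

Request:
jog_arm --rows '[{"dx":0,"dy":0,"dz":0,"yaw":0,"claw":50},{"dx":0,"dy":0,"dz":0,"yaw":0,"claw":50},{"dx":0,"dy":0,"dz":0,"yaw":0,"claw":50},{"dx":-0.1,"dy":0,"dz":0,"yaw":0,"claw":50},{"dx":0,"dy":0,"dz":0.7,"yaw":0,"claw":50},{"dx":0,"dy":0,"dz":0.8,"yaw":0,"claw":50},{"dx":0,"dy":0,"dz":0.8,"yaw":0,"claw":50},{"dx":0,"dy":0,"dz":0.8,"yaw":0,"claw":50},{"dx":0,"dy":0,"dz":0.75,"yaw":0,"claw":50},{"dx":0,"dy":0,"dz":0,"yaw":0,"claw":50},{"dx":0,"dy":0,"dz":0,"yaw":0,"claw":50}]'

```text
time: 6.27
tcp_pos: [0.4791, 0.199, 0.0754]
eef_rot: [-0.0, 0.363, 0.932, -0.001]
ft_force: [0.2, 0.3, 0.2]
opening: 0.0501
finger_force: 0.0
```

Request:
jog_arm --rows '[{"dx":0,"dy":0,"dz":0,"yaw":0,"claw":15},{"dx":0,"dy":0,"dz":0,"yaw":0,"claw":15},{"dx":0,"dy":0,"dz":0,"yaw":0,"claw":15},{"dx":0,"dy":0,"dz":0,"yaw":0,"claw":15},{"dx":0,"dy":0,"dz":0,"yaw":0,"claw":15},{"dx":0,"dy":0,"dz":0,"yaw":0,"claw":15}]'

```text
time: 6.77
tcp_pos: [0.48, 0.1994, 0.0764]
eef_rot: [0.001, 0.363, 0.932, 0.001]
ft_force: [0.9, -0.5, 5.1]
opening: 0.0197
finger_force: 108.6
```

Request:
jog_arm --rows '[{"dx":0,"dy":0,"dz":-0.2,"yaw":0,"claw":12},{"dx":0,"dy":0,"dz":-0.4,"yaw":0,"claw":12},{"dx":0,"dy":0,"dz":-0.5,"yaw":0,"claw":12},{"dx":0,"dy":0,"dz":-0.5,"yaw":0,"claw":12},{"dx":0,"dy":0,"dz":-0.5,"yaw":0,"claw":12},{"dx":0,"dy":0,"dz":-0.5,"yaw":0,"claw":12},{"dx":0,"dy":0,"dz":-0.3,"yaw":0,"claw":12},{"dx":0,"dy":0,"dz":-0.1,"yaw":0,"claw":12},{"dx":0,"dy":0,"dz":0,"yaw":0,"claw":12},{"dx":0,"dy":0,"dz":0,"yaw":0,"claw":12}]' --newtons 110

```text
time: 7.6
tcp_pos: [0.4792, 0.1991, 0.1357]
eef_rot: [-0.0, 0.363, 0.932, -0.0]
ft_force: [0.1, -0.1, -2.7]
opening: 0.0195
finger_force: 107.7
```

```bash
sed -i 's/t-xd\*.106/t-xd*.103/; s/t\[2\]+.0355/t[2]+.0507/' rim.py; python3 rim.py b
```

```text
scene 267 rect [556.  127.8] [76.3 80.2] 0.1 z at pred 0.1836 slope deg along handle->bowl -0.34 across -0.25 in tool mm [-104.8   -0.6  -47.9]
top 106 rect [547.6 146.3] [78.7 38.5] 12.8 z at pred 0.1821 slope deg along handle->bowl 0.37 across -0.9 in tool mm [-86.1   7.4 -46.2]
t 7.7 tcp [0.479  0.199  0.1353] xdir 137.4 zax [-0.001 -0.    -1.   ] togo units [ 0.18 -0.07 -0.73] yaw 0.0 F [-0.7  0.4 -2.9] open 0.0195 107.7
```

The portafilter is held level, with slopes within 0.4° and 2.8 N of weight. I turn it to the grinder's heading and carry it to a point in front of the fork.

Request:
jog_arm --rows '[{"dx":0,"dy":0,"dz":0,"yaw":0.44,"claw":12},{"dx":0,"dy":0,"dz":0,"yaw":0.8,"claw":12},{"dx":0,"dy":0,"dz":0,"yaw":0.8,"claw":12},{"dx":0,"dy":0,"dz":0,"yaw":0.8,"claw":12},{"dx":0,"dy":0,"dz":0,"yaw":0.5,"claw":12},{"dx":-0.3,"dy":-0.23,"dz":0,"yaw":0,"claw":12},{"dx":-0.5,"dy":-0.38,"dz":0,"yaw":0,"claw":12},{"dx":-0.7,"dy":-0.54,"dz":0,"yaw":0,"claw":12},{"dx":-0.7,"dy":-0.54,"dz":0,"yaw":0,"claw":12},{"dx":-0.7,"dy":-0.54,"dz":0,"yaw":0,"claw":12},{"dx":-0.7,"dy":-0.54,"dz":0,"yaw":0,"claw":12},{"dx":-0.7,"dy":-0.54,"dz":0,"yaw":0,"claw":12}]'

```text
time: 8.7
tcp_pos: [0.4656, 0.089, 0.1356]
eef_rot: [-0.0, 0.495, 0.869, -0.001]
ft_force: [0.6, -0.3, -2.5]
opening: 0.0195
finger_force: 107.9
```

Request:
jog_arm --rows '[{"dx":-0.7,"dy":-0.54,"dz":0,"yaw":0,"claw":12},{"dx":-0.7,"dy":-0.54,"dz":0,"yaw":0,"claw":12},{"dx":-0.7,"dy":-0.54,"dz":0,"yaw":0,"claw":12},{"dx":-0.5,"dy":-0.38,"dz":0.2,"yaw":0,"claw":12},{"dx":-0.3,"dy":-0.23,"dz":0.3,"yaw":0,"claw":12},{"dx":0,"dy":0,"dz":0.1,"yaw":0,"claw":12},{"dx":0,"dy":0,"dz":0,"yaw":0,"claw":12},{"dx":0,"dy":0,"dz":0,"yaw":0,"claw":12}]'

```text
time: 9.37
tcp_pos: [0.4577, 0.0197, 0.1236]
eef_rot: [-0.0, 0.494, 0.869, 0.0]
ft_force: [1.1, 0.1, -2.6]
opening: 0.0195
finger_force: 107.9
```

```bash
sed -i 's/^togo.*/togo([.4578,.0192,.1229],120.7)/' rim.py; python3 rim.py c
```

```text
scene 141 rect [519.5 -69.4] [63.6 80.3] 2.2 z at pred 0.1704 slope deg along handle->bowl 0.46 across 0.99 in tool mm [-108.2    7.5  -47.1]
top few 0
t 9.47 tcp [0.458  0.02   0.1238] xdir 120.82 zax [ 0.     0.001 -1.   ] togo units [-0.03 -0.03  0.05] yaw 0.02 F [ 0.8  0.4 -3. ] open 0.0196 107.9
```

```bash
cat > rel.py <<'E'
from h import *
import sys
a=np.radians(30.7);n=np.array([np.cos(a),np.sin(a)]);d=np.array([np.sin(a),-np.cos(a)])
def gl(P): return P[...,:2]@n*1000-401, P[...,:2]@d*1000-406, P[...,2]*1000
def bins(lab,L,S,z,m,lo,hi,st):
    for b in np.arange(lo,hi,st):
        k=m&(S>=b)&(S<b+st)
        if k.sum()>2: print(lab,"s",b,"n",k.sum(),"lat",np.percentile(L[k],[0,5,50,95,100]).round(1),"z",np.percentile(z[k],[10,50,90]).round(1))
E
python3 - <<'E'
from rel import *
for n_ in("scene","top"):
    f=dict(np.load(n_+"0.npz"));L,S,z=gl(pts(f))
    bins(n_+" Lprong",L,S,z,(L<0)&(L>-60)&(z>150)&(z<185),-40,16,6)
    bins(n_+" Rprong",L,S,z,(L>0)&(L<60)&(z>150)&(z<185),-40,16,6)
im=cv2.imread("pics/cscene.png")
f=grab_frame("scene");hsv=cv2.cvtColor(f["img"],cv2.COLOR_RGB2HSV);L,S,z=gl(pts(f))
bins("rim now",L,S,z,(abs(L)<60)&(z>163)&(z<179)&(hsv[...,1]<70)&(hsv[...,2]>70),-135,-40,6)
E
```

```text
scene Lprong s -34 n 9 lat [-46.8 -46.7 -43.5 -37.9 -37.4] z [159.3 164.6 168.3]
scene Lprong s -28 n 7 lat [-46.1 -45.5 -40.9 -36.4 -35.8] z [161.3 164.4 165.8]
scene Lprong s -22 n 8 lat [-41.5 -41.3 -35.7 -31.7 -30.6] z [159.7 162.9 165.8]
scene Rprong s -34 n 9 lat [44.2 44.7 49.1 52.7 53.3] z [156.8 163.1 165.7]
scene Rprong s -28 n 6 lat [39.2 40.  46.1 51.9 52. ] z [163.1 165.3 166.7]
scene Rprong s -22 n 9 lat [33.  34.9 42.  47.9 48.8] z [161.8 164.7 166.2]
scene Rprong s -16 n 12 lat [33.7 34.3 40.6 50.2 52.4] z [163.6 165.5 182.4]
scene Rprong s -10 n 17 lat [33.1 35.  43.3 50.6 51.9] z [162.7 167.3 183.4]
scene Rprong s -4 n 16 lat [34.8 36.3 44.  52.5 53.7] z [163.4 172.2 181.5]
scene Rprong s 2 n 18 lat [33.9 37.2 48.5 53.  54. ] z [162.4 179.2 182.6]
scene Rprong s 8 n 10 lat [36.5 37.8 51.7 53.1 53.2] z [166.  176.7 182.3]
scene Rprong s 14 n 10 lat [37.1 37.3 43.4 53.1 53.5] z [173.4 179.1 182.1]
top Lprong s -34 n 7 lat [-53.6 -52.8 -48.8 -44.3 -43.7] z [161.2 162.3 163.2]
top Lprong s -28 n 9 lat [-53.3 -52.2 -46.6 -39.3 -38.2] z [162.9 165.4 168.2]
top Lprong s -2
[... 886 characters left out ...]
[170.6 171.7 173.9]
rim now s -93 n 7 lat [30.5 30.7 37.8 44.1 44.2] z [170.1 171.7 173.1]
rim now s -87 n 11 lat [-23.8   1.4  40.2  42.4  43.8] z [169.  172.3 177. ]
rim now s -81 n 13 lat [-26.7 -26.5  31.1  38.7  40.1] z [169.9 171.2 175.1]
rim now s -75 n 15 lat [-31.  -28.6  26.2  39.6  41.5] z [169.  172.  173.9]
rim now s -69 n 27 lat [-32.5 -30.   21.3  37.3  39.3] z [168.3 171.9 174.9]
rim now s -63 n 32 lat [-28.5 -24.9   1.3  28.7  33.9] z [165.5 170.5 173.3]
rim now s -57 n 34 lat [-26.7 -20.7   3.3  25.1  28.5] z [168.8 171.5 174.2]
rim now s -51 n 14 lat [-13.5 -11.2   2.2  18.8  20.6] z [168.1 171.7 173.6]
rim now s -45 n 3 lat [-2.3 -1.7  4.   7.2  7.6] z [168.  168.5 170.1]
```

In the scene view the prong midline is at +2.7 mm and the rim midline at +2.6 mm, so they line up. The height and level are good too. I slide in slowly.

Request:
jog_arm --rows '[{"dx":-0.2,"dy":0,"dz":0,"yaw":0.02,"claw":12},{"dx":-0.3,"dy":0,"dz":0,"yaw":0,"claw":12},{"dx":-0.3,"dy":0,"dz":0,"yaw":0,"claw":12},{"dx":-0.3,"dy":0,"dz":0,"yaw":0,"claw":12},{"dx":-0.3,"dy":0,"dz":0,"yaw":0,"claw":12},{"dx":-0.3,"dy":0,"dz":0,"yaw":0,"claw":12},{"dx":-0.3,"dy":0,"dz":0,"yaw":0,"claw":12},{"dx":-0.2,"dy":0,"dz":0,"yaw":0,"claw":12},{"dx":0,"dy":0,"dz":0,"yaw":0,"claw":12}]'

```text
time: 10.27
tcp_pos: [0.4807, -0.0203, 0.1238]
eef_rot: [0.0, 0.496, 0.868, -0.0]
ft_force: [0.4, -0.7, -1.8]
opening: 0.0199
finger_force: 107.9
```

```bash
cat >> rel.py <<'E'
def st(tag=None):
    s=get_state();l,S,z=gl(np.array(s["tcp_pos"]));R=axes(s)
    print("t",round(s["time"],2),"tcp lat",l.round(1),"s",S.round(1),"z",z.round(1),"xdir",np.degrees(np.arctan2(R[1,0],R[0,0])).round(2),"F(lat,s,z)",np.r_[np.array(s["ft_force"])[:2]@n,np.array(s["ft_force"])[:2]@d,s["ft_force"][2]].round(1),"M",np.round(s["moment"],2),"open",round(s["opening"],4),round(s["finger_force"],1))
E
python3 - <<'E'
from rel import *
st()
f=grab_frame("scene");hsv=cv2.cvtColor(f["img"],cv2.COLOR_RGB2HSV);L,S,z=gl(pts(f))
bins("rim now",L,S,z,(abs(L)<60)&(z>163)&(z<179)&(hsv[...,1]<70)&(hsv[...,2]>70),-95,30,8)
E
```

```text
t 10.27 tcp lat 2.0 s -143.2 z 123.8 xdir 120.5 F(lat,s,z) [-0.   0.8 -1.8] M [0.2  0.11 0.02] open 0.0199 107.9
rim now s -79 n 11 lat [ 7.2  8.6 13.5 19.3 21.3] z [169.9 173.1 174.4]
rim now s -71 n 20 lat [-3.8  0.6 15.7 27.1 30.1] z [169.6 172.7 174.3]
rim now s -63 n 17 lat [ 0.5  9.7 22.9 35.7 35.9] z [168.4 171.3 172.8]
rim now s -55 n 14 lat [23.7 24.  32.9 40.8 41.2] z [169.5 171.3 173.8]
rim now s -47 n 13 lat [24.1 26.6 34.6 41.3 42.1] z [168.4 172.8 175.3]
rim now s -39 n 12 lat [26.6 28.2 36.7 41.5 42.4] z [170.5 172.  175.1]
rim now s -31 n 23 lat [-29.5 -27.5  29.4  49.3  50.9] z [165.5 171.1 173.5]
rim now s -23 n 29 lat [-20.8 -15.5  24.1  45.7  46.2] z [163.9 168.8 172.8]
rim now s -15 n 36 lat [-11.1  -1.1  20.   45.2  46.9] z [164.9 169.5 173.3]
rim now s -7 n 13 lat [ 9.6 11.7 38.2 50.1 50.4] z [164.  168.8 173.5]
rim now s 1 n 5 lat [34.8 35.  40.9 41.7 41.9] z [163.5 165.8 177.9]
rim now s 25 n 10 lat [11.  12.1 27.2 43.4 44.7] z [165.3 166.3 178.6]
```

Request:
jog_arm --rows '[{"dx":-0.2,"dy":0,"dz":0,"yaw":-0.03,"claw":12},{"dx":-0.2,"dy":0,"dz":0,"yaw":0,"claw":12},{"dx":-0.2,"dy":0,"dz":0,"yaw":0,"claw":12},{"dx":-0.2,"dy":0,"dz":0,"yaw":0,"claw":12},{"dx":-0.2,"dy":0,"dz":0,"yaw":0,"claw":12},{"dx":-0.15,"dy":0,"dz":0,"yaw":0,"claw":12},{"dx":0,"dy":0,"dz":0,"yaw":0,"claw":12},{"dx":0,"dy":0,"dz":0,"yaw":0,"claw":12}]'

```text
time: 10.98
tcp_pos: [0.4918, -0.0389, 0.1237]
eef_rot: [-0.0, 0.494, 0.869, 0.0]
ft_force: [0.2, 0.6, -3.3]
opening: 0.0193
finger_force: 107.9
```

```bash
python3 - <<'E'
from rel import *
st()
f=grab_frame("scene");save(f,"ins");hsv=cv2.cvtColor(f["img"],cv2.COLOR_RGB2HSV);L,S,z=gl(pts(f))
bins("rim now",L,S,z,(abs(L)<60)&(z>163)&(z<179)&(hsv[...,1]<70)&(hsv[...,2]>70),-71,30,8)
i=cv2.resize(f["img"][90:190,220:340,::-1],None,fx=5,fy=5,interpolation=cv2.INTER_CUBIC);cv2.imwrite("pics/insz.png",i)
E
```

```text
t 10.98 tcp lat 2.0 s -121.4 z 123.7 xdir 120.73 F(lat,s,z) [ 0.5 -0.5 -3.3] M [0.18 0.15 0.07] open 0.0193 107.9
rim now s -55 n 11 lat [ 5.6  6.  13.1 18.9 20.8] z [170.6 172.  175. ]
rim now s -47 n 22 lat [ 0.2  0.7 18.3 32.8 33. ] z [168.5 171.9 174. ]
rim now s -39 n 17 lat [14.5 16.8 28.8 43.1 50.5] z [170.5 171.7 174.3]
rim now s -31 n 18 lat [25.1 26.7 40.3 50.1 53.8] z [163.9 171.1 174.4]
rim now s -23 n 17 lat [28.5 29.3 41.5 47.4 47.8] z [164.5 172.  175.4]
rim now s -15 n 16 lat [29.8 29.9 39.9 46.3 47.4] z [166.3 171.7 174.7]
rim now s -7 n 18 lat [23.9 25.4 39.1 50.1 51.5] z [164.5 169.4 172.5]
rim now s 1 n 21 lat [12.9 14.5 22.9 43.7 45.3] z [167.9 172.3 176.8]
rim now s 9 n 11 lat [10.2 12.4 22.6 38.5 39.5] z [168.2 171.2 177.4]
rim now s 17 n 4 lat [18.7 19.2 28.3 44.2 45.9] z [171.  174.3 177.1]
rim now s 25 n 8 lat [12.5 13.2 21.9 49.  51.5] z [164.  166.3 174.9]
```

View pics/insz.png

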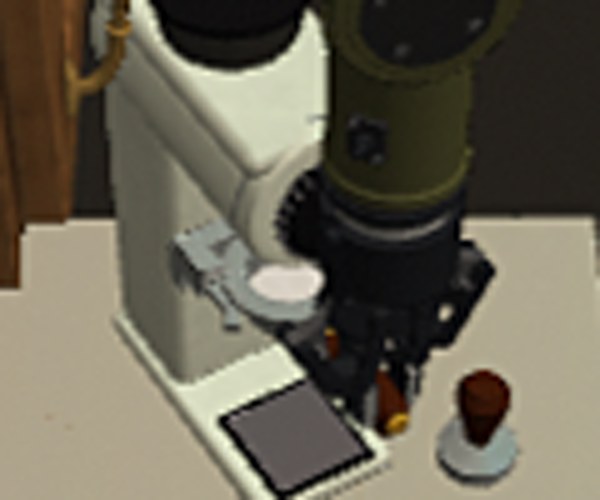

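The bowl sits in the fork under the drum, with the rim at (285,285) in the crop and the handle straight out. The gripper body stands just before the dial at (310,230). I lower 1 mm, release, back out and push on the handle's end with shut fingers.

Request:
jog_arm --rows '[{"dx":0,"dy":0,"dz":0.06,"yaw":0,"claw":12},{"dx":0,"dy":0,"dz":0,"yaw":0,"claw":12},{"dx":0,"dy":0,"dz":0,"yaw":0,"claw":45},{"dx":0,"dy":0,"dz":0,"yaw":0,"claw":45},{"dx":0,"dy":0,"dz":0,"yaw":0,"claw":45},{"dx":0,"dy":0,"dz":0,"yaw":0,"claw":45},{"dx":0,"dy":0,"dz":0,"yaw":0,"claw":45}]'

```text
time: 11.62
tcp_pos: [0.492, -0.0388, 0.1227]
eef_rot: [0.0, 0.494, 0.869, 0.0]
ft_force: [-0.2, 0.4, -0.4]
opening: 0.045
finger_force: 0.0
```

```bash
cat > chk.py <<'E'
from rel import *
st()
for n_ in("scene","top"):
    f=grab_frame(n_);hsv=cv2.cvtColor(f["img"],cv2.COLOR_RGB2HSV);L,S,z=gl(pts(f))
    m=(abs(L)<45)&(S>-165)&(S<-35)&(z>125)&(z<172)&(hsv[...,0]<25)&(hsv[...,1]>110)
    if m.sum()>15:
        k=np.polyfit(S[m],L[m],1);print(n_,"handle",m.sum(),"s",np.percentile(S[m],[1,99]).round(1),"lat",np.percentile(L[m],[2,50,98]).round(1),"slope deg",np.degrees(np.arctan(k[0])).round(1),"z",np.percentile(z[m],[2,50,98]).round(1))
    r=(abs(L)<45)&(S>-70)&(S<45)&(z>167)&(z<176)&(hsv[...,1]<70)&(hsv[...,2]>70)
    if r.sum()>20: print(n_,"rim n",r.sum(),"s",np.percentile(S[r],[0,1]).round(1),"z",np.median(z[r]).round(1))
E
python3 chk.py
```

```text
t 11.62 tcp lat 2.3 s -121.5 z 122.7 xdir 120.76 F(lat,s,z) [ 0.  -0.5 -0.4] M [0.01 0.03 0.01] open 0.045 0.0
scene handle 99 s [-139.   -65.8] lat [-6.9  4.1 13.7] slope deg -5.7 z [132.1 147.7 153.8]
scene rim n 86 s [-50.6 -46.5] z 170.9
top handle 61 s [-138.7 -111.1] lat [-9.7 -0.5  7.8] slope deg 10.4 z [134.1 145.2 150.9]
```

The handle has drooped to a tilt of about 5° in the slot's slack because the bowl is still 17 mm short. I move the open fingers to the outer end of the handle and down, to regrip lightly, level it and slide further.

Request:
jog_arm --rows '[{"dx":0.2,"dy":0,"dz":0.1,"yaw":0,"claw":45},{"dx":0.3,"dy":-0.03,"dz":0.2,"yaw":0,"claw":45},{"dx":0.22,"dy":-0.03,"dz":0.2,"yaw":0,"claw":45},{"dx":0,"dy":0,"dz":0.1,"yaw":0,"claw":45},{"dx":0,"dy":0,"dz":0,"yaw":0,"claw":45}]'

```text
time: 12.13
tcp_pos: [0.4826, -0.0265, 0.1099]
eef_rot: [-0.001, 0.494, 0.87, -0.0]
ft_force: [0.1, -1.2, 0.0]
opening: 0.045
finger_force: 0.0
```

```bash
cat >> chk.py <<'E'
    if m.sum()>15:
        for b in range(-142,-60,8):
            k=m&(S>=b)&(S<b+8)
            if k.sum()>2: print("   s",b+4,k.sum(),"z",z[k].min().round(1),np.sort(z[k])[-2:].round(1),"lat",L[k].min().round(1),L[k].max().round(1))
E
python3 chk.py
```

```text
t 12.13 tcp lat 0.4 s -136.8 z 109.9 xdir 120.82 F(lat,s,z) [-0.5  1.1  0. ] M [-0.04 -0.05 -0.01] open 0.045 0.0
scene handle 55 s [-138.9  -63.5] lat [-6.2  3.3 12.9] slope deg 4.1 z [131.2 146.3 157.9]
scene rim n 100 s [-57.8 -57.8] z 170.2
   s -138 15 z 129.6 [144.1 149.9] lat -1.5 10.0
   s -130 20 z 135.8 [149.4 152.5] lat -6.2 11.1
   s -122 9 z 144.8 [149.9 151.7] lat -4.9 5.6
   s -66 8 z 151.9 [157.9 159.7] lat 3.0 13.4
top handle 20 s [-138.6 -129.5] lat [-6.4  0.5  8.1] slope deg 7.9 z [131.7 142.9 147.3]
   s -138 9 z 131.2 [143.7 144.5] lat -6.6 8.1
   s -130 11 z 138.8 [146.5 147.7] lat -6.1 8.1
```

Request:
jog_arm --rows '[{"dx":0,"dy":0.05,"dz":0.2,"yaw":0,"claw":45},{"dx":0,"dy":0,"dz":0.2,"yaw":0,"claw":45},{"dx":0,"dy":0,"dz":0,"yaw":0,"claw":45},{"dx":0,"dy":0,"dz":0,"yaw":0,"claw":12},{"dx":0,"dy":0,"dz":0,"yaw":0,"claw":12},{"dx":0,"dy":0,"dz":0,"yaw":0,"claw":12},{"dx":0,"dy":0,"dz":0,"yaw":0,"claw":12},{"dx":0,"dy":0,"dz":0,"yaw":0,"claw":12},{"dx":0,"dy":0,"dz":0,"yaw":0,"claw":12}]' --newtons 25

```text
time: 12.98
tcp_pos: [0.4842, -0.0265, 0.1026]
eef_rot: [-0.0, 0.494, 0.869, 0.0]
ft_force: [-0.4, 0.6, 0.3]
opening: 0.0209
finger_force: 29.8
```

Request:
jog_arm --rows '[{"dx":0,"dy":0,"dz":-0.1,"yaw":0,"claw":12},{"dx":0,"dy":0,"dz":-0.2,"yaw":0,"claw":12},{"dx":0,"dy":0,"dz":-0.2,"yaw":0,"claw":12},{"dx":0,"dy":0,"dz":-0.2,"yaw":0,"claw":12},{"dx":0,"dy":0,"dz":-0.1,"yaw":0,"claw":12},{"dx":0,"dy":0,"dz":0,"yaw":0,"claw":12}]'

```text
time: 13.48
tcp_pos: [0.4846, -0.0266, 0.1192]
eef_rot: [0.0, 0.494, 0.869, 0.0]
ft_force: [0.7, -0.4, -2.4]
opening: 0.0213
finger_force: 29.6
```

```bash
python3 chk.py
```

```text
t 13.48 tcp lat 2.1 s -135.7 z 119.2 xdir 120.74 F(lat,s,z) [ 0.4  0.7 -2.4] M [0.11 0.1  0.01] open 0.0213 29.6
scene handle 48 s [-139.1  -59.5] lat [-9.1  1.3 12.2] slope deg 9.4 z [147.2 161.2 166.7]
scene rim n 151 s [-56.8 -55.3] z 171.1
   s -138 18 z 145.5 [162.7 163. ] lat -8.2 4.6
   s -130 10 z 157.9 [166.2 166.7] lat -9.9 2.0
   s -98 4 z 163.2 [165.7 166.8] lat 8.5 11.9
   s -90 3 z 160.6 [164.1 165.3] lat 5.8 8.1
   s -66 7 z 157.8 [164.  165.2] lat 3.6 12.1
```

Request:
jog_arm --rows '[{"dx":0,"dy":0,"dz":0,"yaw":0,"claw":12},{"dx":0,"dy":0,"dz":0,"yaw":0,"claw":12},{"dx":-0.1,"dy":0,"dz":0,"yaw":0,"claw":12},{"dx":-0.15,"dy":0,"dz":0,"yaw":0,"claw":12},{"dx":-0.15,"dy":0,"dz":0,"yaw":0,"claw":12},{"dx":-0.1,"dy":0,"dz":0,"yaw":0,"claw":12},{"dx":0,"dy":0,"dz":0,"yaw":0,"claw":12}]' --newtons 60

```text
time: 14.17
tcp_pos: [0.4898, -0.0357, 0.1186]
eef_rot: [0.0, 0.495, 0.869, 0.0]
ft_force: [0.4, -0.9, -0.9]
opening: 0.0206
finger_force: 62.3
```

```bash
python3 chk.py
```

```text
t 14.17 tcp lat 2.0 s -125.2 z 118.6 xdir 120.71 F(lat,s,z) [-0.1  1.  -0.9] M [-0.01 -0.07  0.04] open 0.0206 62.3
scene handle 42 s [-130.3  -50.4] lat [-8.5  1.  12.1] slope deg 9.7 z [146.9 160.1 165.9]
scene rim n 136 s [-46.1 -44.3] z 171.1
   s -130 13 z 144.1 [160.  162.3] lat -7.1 5.2
   s -122 10 z 153.7 [162.9 164. ] lat -8.7 1.3
   s -114 5 z 159.1 [162.6 164.4] lat -6.4 -2.0
   s -82 6 z 160.5 [165.7 166.8] lat 5.4 11.4
```

Request:
jog_arm --rows '[{"dx":0,"dy":0,"dz":-0.08,"yaw":0,"claw":12},{"dx":-0.1,"dy":0,"dz":0,"yaw":0,"claw":12},{"dx":-0.1,"dy":0,"dz":0,"yaw":0,"claw":12},{"dx":-0.1,"dy":0,"dz":0,"yaw":0,"claw":12},{"dx":0,"dy":0,"dz":0,"yaw":0,"claw":12},{"dx":0,"dy":0,"dz":0,"yaw":0,"claw":12}]'

```text
time: 14.77
tcp_pos: [0.4925, -0.0405, 0.1201]
eef_rot: [-0.0, 0.494, 0.869, -0.0]
ft_force: [-0.8, 0.5, -1.7]
opening: 0.0206
finger_force: 62.1
```

```bash
python3 chk.py
```

```text
t 14.77 tcp lat 1.8 s -119.8 z 120.1 xdir 120.73 F(lat,s,z) [-0.4 -0.9 -1.7] M [ 0.24  0.19 -0.  ] open 0.0206 62.1
scene handle 43 s [-124.2  -47.5] lat [-9.3  0.3 11.6] slope deg 9.5 z [149.2 162.7 168.1]
scene rim n 128 s [-40.8 -39.8] z 171.3
   s -122 16 z 148.0 [162.8 164. ] lat -5.9 5.7
   s -114 10 z 156.4 [164.2 164.8] lat -9.5 1.3
   s -106 3 z 159.3 [163.6 163.9] lat -8.4 -3.9
   s -82 3 z 160.8 [164.4 166.4] lat 9.1 11.3
   s -74 5 z 162.9 [165.  166.7] lat 3.0 10.3
```

The bowl is about 2–3 mm short now. I release, check that it stays level, and back out.

Request:
jog_arm --rows '[{"dx":0,"dy":0,"dz":0,"yaw":0,"claw":45},{"dx":0,"dy":0,"dz":0,"yaw":0,"claw":45},{"dx":0,"dy":0,"dz":0,"yaw":0,"claw":45},{"dx":0,"dy":0,"dz":0,"yaw":0,"claw":45},{"dx":0.4,"dy":0,"dz":0,"yaw":0,"claw":45},{"dx":0.7,"dy":0,"dz":0,"yaw":0,"claw":45},{"dx":0.5,"dy":0,"dz":0,"yaw":0,"claw":45},{"dx":0,"dy":0,"dz":0,"yaw":0,"claw":0},{"dx":0,"dy":0,"dz":0,"yaw":0,"claw":0},{"dx":0,"dy":0,"dz":0,"yaw":0,"claw":0},{"dx":0,"dy":0,"dz":0,"yaw":0,"claw":0}]'

```text
time: 15.78
tcp_pos: [0.4765, -0.0133, 0.1202]
eef_rot: [0.0, 0.495, 0.869, -0.0]
ft_force: [0.0, -0.0, 0.3]
opening: 0.0001
finger_force: 0.0
```

```bash
python3 chk.py
```

```text
t 15.78 tcp lat 1.9 s -151.2 z 120.2 xdir 120.71 F(lat,s,z) [-0.   0.   0.3] M [-0.01  0.02 -0.  ] open 0.0001 0.0
scene handle 83 s [-113.2  -47.1] lat [-4.6  6.5 13.4] slope deg -1.1 z [156.1 165.1 169.8]
scene rim n 150 s [-40.9 -39.5] z 170.9
   s -114 5 z 163.1 [169.2 169.3] lat 2.2 8.2
   s -106 3 z 167.5 [167.5 170.6] lat 2.9 6.8
   s -82 10 z 160.5 [167.2 169.1] lat 3.0 13.5
   s -74 16 z 158.0 [168. 169.] lat -3.7 13.5
   s -66 21 z 155.6 [169.5 170.3] lat -6.8 13.0
   s -58 9 z 157.7 [168.4 168.9] lat -4.3 13.4
```

The handle is level, with its top at about 169 mm at every measured point. I push on its end with the closed fingers in small steps.

Request:
jog_arm --rows '[{"dx":-0.3,"dy":0,"dz":0,"yaw":0,"claw":0},{"dx":-0.3,"dy":0,"dz":0,"yaw":0,"claw":0},{"dx":-0.1,"dy":0,"dz":0,"yaw":0,"claw":0},{"dx":-0.1,"dy":0,"dz":0,"yaw":0,"claw":0},{"dx":0,"dy":0,"dz":0,"yaw":0,"claw":0},{"dx":0,"dy":0,"dz":0,"yaw":0,"claw":0}]'

```text
time: 16.38
tcp_pos: [0.4843, -0.0266, 0.1201]
eef_rot: [-0.0, 0.494, 0.869, 0.0]
ft_force: [1.3, -0.2, 0.4]
opening: 0.0003
finger_force: 0.0
```

```bash
python3 chk.py
```

```text
t 16.38 tcp lat 1.8 s -135.8 z 120.1 xdir 120.73 F(lat,s,z) [1.  0.8 0.4] M [-0.   -0.02  0.04] open 0.0003 0.0
scene handle 47 s [-101.5  -46.5] lat [-4.7  6.  14.5] slope deg 1.5 z [155.6 165.3 169.8]
scene rim n 142 s [-40.9 -40.5] z 171.2
   s -98 5 z 162.9 [165.9 169.7] lat 1.1 7.8
   s -90 3 z 166.5 [167.6 168.4] lat 2.7 4.8
   s -66 9 z 153.9 [169.2 170.4] lat 2.0 13.3
   s -58 15 z 161.3 [168.  168.2] lat -2.0 15.0
```

Request:
jog_arm --rows '[{"dx":-0.1,"dy":0,"dz":0,"yaw":0,"claw":0},{"dx":0,"dy":0,"dz":0,"yaw":0,"claw":0}]'

```text
time: 16.65
tcp_pos: [0.4855, -0.0284, 0.1202]
eef_rot: [0.0, 0.494, 0.869, 0.0]
ft_force: [-0.1, -0.9, -0.5]
opening: -0.0003
finger_force: 0.0
```

Request:
jog_arm --rows '[{"dx":-0.1,"dy":0,"dz":0,"yaw":0,"claw":0},{"dx":0,"dy":0,"dz":0,"yaw":0,"claw":0}]'

```text
time: 16.82
tcp_pos: [0.4863, -0.03, 0.1201]
eef_rot: [-0.0, 0.494, 0.869, 0.0]
ft_force: [0.7, 0.2, -1.2]
opening: 0.0001
finger_force: 0.1
```

Request:
jog_arm --rows '[{"dx":-0.05,"dy":0,"dz":0,"yaw":0,"claw":0},{"dx":0,"dy":0,"dz":0,"yaw":0,"claw":0}]'

```text
time: 16.98
tcp_pos: [0.4865, -0.0305, 0.1201]
eef_rot: [-0.0, 0.494, 0.869, 0.0]
ft_force: [-1.4, 1.4, -1.0]
opening: 0.0001
finger_force: 0.9
```

```bash
python3 chk.py
```

```text
t 16.98 tcp lat 1.8 s -131.4 z 120.1 xdir 120.77 F(lat,s,z) [-0.5 -2.  -1. ] M [0.25 0.24 0.02] open 0.0001 0.9
scene handle 42 s [-98.5 -44.3] lat [-2.2  5.5 14.2] slope deg 3.2 z [155.7 165.8 169.9]
scene rim n 139 s [-39.  -38.3] z 170.7
   s -98 3 z 166.7 [167.5 167.9] lat 1.5 6.3
   s -90 7 z 164.5 [168.1 168.7] lat -1.6 6.8
   s -66 3 z 163.1 [167.3 168.6] lat 10.2 12.2
   s -58 12 z 155.4 [167.4 170.5] lat 0.8 14.2
```

Contact is made at about 2 N and the rim has moved 2 mm. I continue in 1 mm steps until the end stop.

Request:
jog_arm --rows '[{"dx":-0.05,"dy":0,"dz":0,"yaw":0,"claw":0},{"dx":0,"dy":0,"dz":0,"yaw":0,"claw":0}]'

```text
time: 17.25
tcp_pos: [0.4867, -0.0309, 0.1201]
eef_rot: [-0.001, 0.494, 0.869, 0.0]
ft_force: [-1.0, 3.7, 0.8]
opening: 0.0001
finger_force: 2.2
```

Request:
jog_arm --rows '[{"dx":-0.05,"dy":0,"dz":0,"yaw":0,"claw":0},{"dx":0,"dy":0,"dz":0,"yaw":0,"claw":0}]'

```text
time: 17.42
tcp_pos: [0.4867, -0.0309, 0.12]
eef_rot: [-0.001, 0.494, 0.87, 0.0]
ft_force: [-3.1, 5.7, 1.0]
opening: -0.0003
finger_force: 3.4
```

Request:
jog_arm --rows '[{"dx":-0.05,"dy":0,"dz":0,"yaw":0,"claw":0},{"dx":0,"dy":0,"dz":0,"yaw":0,"claw":0}]'

```text
time: 17.58
tcp_pos: [0.4866, -0.0309, 0.1199]
eef_rot: [-0.002, 0.493, 0.87, 0.0]
ft_force: [-4.0, 7.7, 3.0]
opening: -0.0
finger_force: 4.5
```

```bash
python3 chk.py | head -4
```

```text
t 17.58 tcp lat 1.7 s -131.0 z 119.9 xdir 120.9 F(lat,s,z) [ 0.5 -8.7  3. ] M [1.61 0.91 0.05] open -0.0 4.5
scene handle 41 s [-98.1 -43.3] lat [-2.5  7.1 14. ] slope deg 2.6 z [154.7 165.2 169.5]
scene rim n 139 s [-40.4 -39.4] z 170.8
   s -98 3 z 166.3 [168.3 169.9] lat 3.3 7.9
```

Request:
jog_arm --rows '[{"dx":-0.1,"dy":0,"dz":0,"yaw":0,"claw":0},{"dx":-0.1,"dy":0,"dz":0,"yaw":0,"claw":0},{"dx":0,"dy":0,"dz":0,"yaw":0,"claw":0}]'

```text
time: 17.93
tcp_pos: [0.4865, -0.0309, 0.1197]
eef_rot: [-0.005, 0.492, 0.871, 0.001]
ft_force: [-8.4, 14.6, 4.5]
opening: -0.0
finger_force: 8.7
```

```bash
python3 chk.py | head -3
```

```text
t 17.93 tcp lat 1.5 s -131.1 z 119.7 xdir 121.08 F(lat,s,z) [  0.2 -16.9   4.5] M [ 3.17  1.68 -0.06] open -0.0 8.7
scene handle 40 s [-94.6 -41.3] lat [-3.4  6.8 14.5] slope deg 2.8 z [154.4 164.3 169.1]
scene rim n 137 s [-38.4 -37.7] z 171.0
```

There is a hard stop: 17 N with no movement. I back off along the handle axis, clear the arm and check.

Request:
jog_arm --rows '[{"dx":0.2,"dy":0,"dz":0,"yaw":0,"claw":0},{"dx":0.2,"dy":0,"dz":0,"yaw":0,"claw":0},{"dx":0.4,"dy":0,"dz":0,"yaw":0,"claw":0},{"dx":0.7,"dy":0,"dz":0,"yaw":0,"claw":0},{"dx":0.9,"dy":0,"dz":0,"yaw":0,"claw":0},{"dx":0.9,"dy":0,"dz":0,"yaw":0,"claw":0},{"dx":0.9,"dy":0,"dz":-0.3,"yaw":0,"claw":0},{"dx":0.9,"dy":0,"dz":-0.5,"yaw":0,"claw":0},{"dx":0.9,"dy":0,"dz":-0.5,"yaw":0,"claw":0},{"dx":0.9,"dy":0,"dz":-0.5,"yaw":0,"claw":0},{"dx":0.9,"dy":0,"dz":0,"yaw":0,"claw":0},{"dx":0.9,"dy":0,"dz":0,"yaw":0,"claw":0}]'

```text
time: 19.03
tcp_pos: [0.4022, 0.1132, 0.1569]
eef_rot: [0.001, 0.495, 0.869, 0.001]
ft_force: [0.5, -0.3, 0.6]
opening: -0.0
finger_force: 0.0
```

Request:
jog_arm --rows '[{"dx":0.9,"dy":0,"dz":0,"yaw":0,"claw":0},{"dx":0.9,"dy":0,"dz":0,"yaw":0,"claw":0},{"dx":0.9,"dy":0,"dz":0,"yaw":0,"claw":0},{"dx":0.9,"dy":0,"dz":0,"yaw":0,"claw":0},{"dx":0.9,"dy":0,"dz":0,"yaw":0,"claw":0},{"dx":0.9,"dy":0,"dz":0,"yaw":0,"claw":0},{"dx":0.9,"dy":0,"dz":0,"yaw":0,"claw":0},{"dx":0,"dy":0,"dz":0,"yaw":0,"claw":0}]'

```text
time: 19.7
tcp_pos: [0.3363, 0.2243, 0.1564]
eef_rot: [-0.0, 0.492, 0.87, 0.001]
ft_force: [-0.3, 1.0, 0.7]
opening: -0.0
finger_force: 0.0
```

```bash
python3 chk.py; python3 - <<'E'
from rel import *
ims=[]
for n_,(x,y,w,h) in dict(scene=(225,90,110,110),top=(300,140,110,110)).items():
    f=grab_frame(n_);np.savez(n_+"9.npz",**f);ims.append(cv2.resize(f["img"][y:y+h,x:x+w,::-1],None,fx=3.6,fy=3.6,interpolation=cv2.INTER_CUBIC))
cv2.imwrite("pics/end.png",np.hstack(ims))
E
```

```text
t 19.7 tcp lat 2.7 s -427.2 z 156.4 xdir 121.03 F(lat,s,z) [ 0.3 -1.   0.7] M [ 0.01 -0.04 -0.01] open -0.0 0.0
scene handle 187 s [-122.8  -45.5] lat [-5.4  5.9 14. ] slope deg 1.2 z [152.9 165.2 170.3]
scene rim n 149 s [-39.6 -38.4] z 170.9
   s -122 21 z 147.8 [164.1 166. ] lat -3.3 12.6
   s -114 24 z 157.4 [168.5 170. ] lat -5.3 14.2
   s -106 19 z 153.3 [170.2 171.4] lat -3.9 13.9
   s -98 15 z 158.4 [167.3 169.4] lat -6.8 13.0
   s -90 19 z 154.4 [170.5 170.6] lat -4.3 13.6
   s -82 19 z 154.7 [167.7 169.2] lat -4.7 14.3
   s -74 16 z 158.2 [168.6 170.5] lat -4.8 13.6
   s -66 20 z 154.4 [166.9 167.8] lat -5.8 14.0
   s -58 14 z 158.8 [167.5 167.9] lat -4.5 13.9
top handle 190 s [-123.3  -45. ] lat [-11.7  -3.5   8.2] slope deg 0.0 z [153.8 163.4 168.7]
top rim n 119 s [-39.  -38.1] z 170.3
   s -122 16 z 153.8 [165.7 167.2] lat -8.7 5.8
   s -114 24 z 153.6 [167.2 167.4] lat -12.7 7.3
   s -106 15 z 155.5 [167.  168.1] lat -11.4 7.3
   s -98 19 z 154.1 [167.9 168.6] lat -11.2 7.2
   s -90 20 z 153.0 [167.6 170.1] lat -10.8 9.4
   s -82 18 z 154.2 [168.7 169.4] lat -10.7 7.4
   s -74 19 z 153.8 [167.4 167.9] lat -11.7 8.5
   s -66 20 z 156.5 [167.3 168.8] lat -11.9 7.3
   s -58 19 z 158.6 [167.9 168.8] lat -11.5 9.6
```

View pics/end.png

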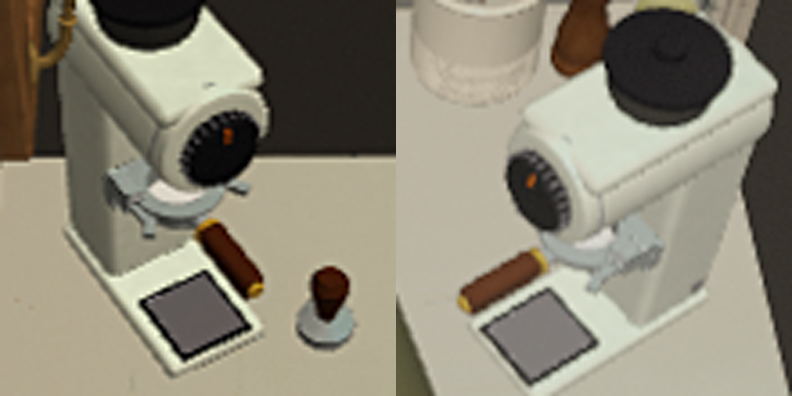

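The end view shows the portafilter level in the fork under the clips, with the handle straight out from (205,230) to (260,290) left and (540,262) to (465,300) right; the tamper is untouched. To rule out spring-back of the button, I push once more and compare the pushed frame with the released one at sub-pixel level.

Request:
jog_arm --rows '[{"dx":-0.95,"dy":0,"dz":0,"yaw":0.06,"claw":0},{"dx":-0.95,"dy":0,"dz":0,"yaw":0,"claw":0},{"dx":-0.95,"dy":0,"dz":0,"yaw":0,"claw":0},{"dx":-0.95,"dy":0,"dz":0,"yaw":0,"claw":0},{"dx":-0.95,"dy":0,"dz":0.2,"yaw":0,"claw":0},{"dx":-0.95,"dy":0,"dz":0.4,"yaw":0,"claw":0},{"dx":-0.95,"dy":0,"dz":0.4,"yaw":0,"claw":0},{"dx":-0.95,"dy":0,"dz":0.4,"yaw":0,"claw":0},{"dx":-0.95,"dy":0,"dz":0.4,"yaw":0,"claw":0},{"dx":-0.95,"dy":0,"dz":0,"yaw":0,"claw":0},{"dx":-0.95,"dy":0,"dz":0,"yaw":0,"claw":0},{"dx":-0.95,"dy":0,"dz":0,"yaw":0,"claw":0}]'

```text
time: 20.9
tcp_pos: [0.453, 0.0219, 0.12]
eef_rot: [0.0, 0.498, 0.867, -0.0]
ft_force: [0.3, 0.3, -0.3]
opening: -0.0
finger_force: 0.0
```

Request:
jog_arm --rows '[{"dx":-0.95,"dy":0,"dz":0,"yaw":0,"claw":0},{"dx":-0.5,"dy":0,"dz":0,"yaw":0,"claw":0},{"dx":0,"dy":0,"dz":0,"yaw":0,"claw":0},{"dx":0,"dy":0,"dz":0,"yaw":0,"claw":0}]'

```text
time: 21.23
tcp_pos: [0.4671, -0.001, 0.1201]
eef_rot: [-0.0, 0.497, 0.868, -0.0]
ft_force: [-0.4, 0.3, -0.1]
opening: -0.0002
finger_force: 0.0
```

```bash
python3 -c "
from rel import *
st()
f=grab_frame('scene');np.savez('p0.npz',**f)"
```

```text
t 21.23 tcp lat 0.1 s -166.7 z 120.1 xdir 120.34 F(lat,s,z) [-0.1 -0.5 -0.1] M [0.01 0.02 0.01] open -0.0002 0.0
```

Request:
jog_arm --rows '[{"dx":-0.4,"dy":0.07,"dz":0,"yaw":-0.07,"claw":0},{"dx":-0.6,"dy":0,"dz":0,"yaw":0,"claw":0},{"dx":-0.4,"dy":0,"dz":0,"yaw":0,"claw":0},{"dx":-0.2,"dy":0,"dz":0,"yaw":0,"claw":0},{"dx":0,"dy":0,"dz":0,"yaw":0,"claw":0},{"dx":0,"dy":0,"dz":0,"yaw":0,"claw":0}]'

```text
time: 21.78
tcp_pos: [0.4847, -0.027, 0.1201]
eef_rot: [-0.0, 0.494, 0.87, 0.0]
ft_force: [-0.2, 0.6, 0.1]
opening: -0.0
finger_force: 0.0
```

```bash
python3 -c "
from rel import *
st()
f=grab_frame('scene');np.savez('p1.npz',**f)"
```

```text
t 21.78 tcp lat 2.0 s -135.3 z 120.1 xdir 120.81 F(lat,s,z) [ 0.1 -0.6  0.1] M [-0.03  0.    0.02] open -0.0 0.0
```

Request:
jog_arm --rows '[{"dx":-0.1,"dy":0,"dz":0,"yaw":0,"claw":0},{"dx":-0.1,"dy":0,"dz":0,"yaw":0,"claw":0},{"dx":-0.1,"dy":0,"dz":0,"yaw":0,"claw":0},{"dx":-0.1,"dy":0,"dz":0,"yaw":0,"claw":0},{"dx":0,"dy":0,"dz":0,"yaw":0,"claw":0},{"dx":0,"dy":0,"dz":0,"yaw":0,"claw":0}]'

```text
time: 22.33
tcp_pos: [0.4868, -0.0307, 0.12]
eef_rot: [-0.003, 0.492, 0.87, 0.001]
ft_force: [-4.1, 7.6, 3.2]
opening: -0.0
finger_force: 4.4
```

```bash
cat > cmp.py <<'E'
from rel import *
import sys
def comp(a,b):
    A,B=[cv2.cvtColor(dict(np.load(x+".npz"))["img"],cv2.COLOR_RGB2GRAY) for x in(a,b)]
    f=dict(np.load(a+".npz"));K=f["mtx"];V=f["view"]
    def px(lat,s,z):
        w=np.r_[(n*(lat+401+2.7)+d*(s+406))/1000,z/1000,1];c=(V@w)[:3];p=K@c;return p[:2]/p[2]
    u0=px(2,-52,165);u1=px(2,-62,165)
    for nm,c,r in(("collar",u0,8),("rim",px(15,-35,171),8),("ref foot",px(0,-110,20)+[0,0],12)):
        x,y=c.round().astype(int);t=B[y-r:y+r+1,x-r:x+r+1];w=A[y-r-4:y+r+5,x-r-4:x+r+5]
        m=cv2.matchTemplate(w,t,cv2.TM_CCOEFF_NORMED);_,mx,_,l=cv2.minMaxLoc(m)
        sub=[0,0]
        for i,(dx,dy) in enumerate(((1,0),(0,1))):
            if 0<l[i]<8:
                q=[m[l[1]+k*dy,l[0]+k*dx] for k in(-1,0,1)];sub[i]=.5*(q[0]-q[2])/(q[0]-2*q[1]+q[2])
        print(a,b,nm,(x,y),"shift px (b->a)",round(l[0]-4+sub[0],2),round(l[1]-4+sub[1],2),"score",round(mx,3))
    print("px per +10mm s:",(px(2,-52,165)-u1).round(2))
for p in sys.argv[1:]: comp(*p.split(","))
E
python3 -c "
from rel import *
st()
f=grab_frame('scene');np.savez('p2.npz',**f)"; python3 cmp.py scene9,p0 p0,p1 p1,p2
```

```text
t 22.33 tcp lat 1.9 s -131.0 z 120.0 xdir 121.0 F(lat,s,z) [ 0.4 -8.6  3.2] M [1.64 0.89 0.  ] open -0.0 4.4
scene9 p0 collar (np.int64(282), np.int64(153)) shift px (b->a) -0.01 0.01 score 1.0
scene9 p0 rim (np.int64(275), np.int64(150)) shift px (b->a) 0.02 0.03 score 1.0
scene9 p0 ref foot (np.int64(292), np.int64(196)) shift px (b->a) -0.03 -0.03 score 0.971
px per +10mm s: [-1.79 -2.21]
p0 p1 collar (np.int64(282), np.int64(153)) shift px (b->a) -0.23 0.04 score 0.597
p0 p1 rim (np.int64(275), np.int64(150)) shift px (b->a) 0.02 0.03 score 1.0
p0 p1 ref foot (np.int64(292), np.int64(196)) shift px (b->a) -2.09 0.93 score 0.99
px per +10mm s: [-1.79 -2.21]
p1 p2 collar (np.int64(282), np.int64(153)) shift px (b->a) 0.85 0.22 score 0.951
p1 p2 rim (np.int64(275), np.int64(150)) shift px (b->a) 0.18 0.05 score 0.976
p1 p2 ref foot (np.int64(292), np.int64(196)) shift px (b->a) -0.02 -0.03 score 1.0
px per +10mm s: [-1.79 -2.21]
```

Request:
jog_arm --rows '[{"dx":0.05,"dy":0,"dz":0,"yaw":0,"claw":0},{"dx":0.05,"dy":0,"dz":0,"yaw":0,"claw":0},{"dx":0.05,"dy":0,"dz":0,"yaw":0,"claw":0},{"dx":0.05,"dy":0,"dz":0,"yaw":0,"claw":0},{"dx":0.05,"dy":0,"dz":0,"yaw":0,"claw":0},{"dx":0.05,"dy":0,"dz":0,"yaw":0,"claw":0},{"dx":0.1,"dy":0,"dz":0,"yaw":0,"claw":0},{"dx":0,"dy":0,"dz":0,"yaw":0,"claw":0}]'

```text
time: 23.05
tcp_pos: [0.4849, -0.0274, 0.1202]
eef_rot: [0.0, 0.494, 0.869, -0.0]
ft_force: [-0.7, -0.9, -0.3]
opening: -0.0
finger_force: 0.0
```

```bash
python3 -c "
from rel import *
st()
f=grab_frame('scene');np.savez('p3.npz',**f)"; python3 cmp.py p2,p3 p1,p3 p0,p3| grep -v foot
```

```text
t 23.05 tcp lat 2.0 s -134.9 z 120.2 xdir 120.79 F(lat,s,z) [-1.1  0.5 -0.3] M [-0.03 -0.02 -0.02] open -0.0 0.0
p2 p3 collar (np.int64(282), np.int64(153)) shift px (b->a) -0.73 -0.19 score 0.953
p2 p3 rim (np.int64(275), np.int64(150)) shift px (b->a) -0.14 -0.06 score 0.977
px per +10mm s: [-1.79 -2.21]
p1 p3 collar (np.int64(282), np.int64(153)) shift px (b->a) 0.09 0.02 score 0.996
p1 p3 rim (np.int64(275), np.int64(150)) shift px (b->a) 0.02 0.02 score 1.0
px per +10mm s: [-1.79 -2.21]
p0 p3 collar (np.int64(282), np.int64(153)) shift px (b->a) -0.24 0.05 score 0.588
p0 p3 rim (np.int64(275), np.int64(150)) shift px (b->a) 0.02 0.03 score 0.999
px per +10mm s: [-1.79 -2.21]
```

```bash
python3 - <<'E'
from h import *
I={k:dict(np.load(k+".npz"))["img"].astype(int) for k in("p1","p2","p3")}
for a,b in(("p1","p3"),("p1","p2")):
    D=abs(I[a]-I[b]).max(-1)[138:162,255:292]
    print(a,b,"cols 255..291, max per col:",D.max(0).tolist())
E
```

```text
p1 p3 cols 255..291, max per col: [2, 2, 2, 2, 2, 2, 2, 2, 1, 2, 2, 3, 15, 7, 2, 3, 2, 2, 2, 2, 2, 2, 2, 32, 42, 21, 31, 14, 4, 34, 14, 34, 37, 9, 6, 7, 5]
p1 p2 cols 255..291, max per col: [2, 2, 2, 2, 2, 2, 2, 2, 2, 7, 11, 15, 14, 17, 11, 2, 2, 2, 3, 3, 2, 10, 87, 180, 163, 105, 46, 41, 43, 44, 79, 137, 111, 23, 27, 18, 13]
```

The rim pixels do not change between pushed and released, so the portafilter sits firmly at the stop. I retreat and hand in.

Request:
jog_arm --rows '[{"dx":0.4,"dy":0,"dz":0,"yaw":0,"claw":0},{"dx":0.8,"dy":0,"dz":0,"yaw":0,"claw":0},{"dx":0.9,"dy":0,"dz":0,"yaw":0,"claw":0},{"dx":0.9,"dy":0,"dz":0,"yaw":0,"claw":0},{"dx":0.9,"dy":0,"dz":0,"yaw":0,"claw":0},{"dx":0.6,"dy":0,"dz":-0.2,"yaw":0,"claw":0},{"dx":0.3,"dy":0,"dz":-0.2,"yaw":0,"claw":0},{"dx":0,"dy":0,"dz":0,"yaw":0,"claw":0},{"dx":0,"dy":0,"dz":0,"yaw":0,"claw":0}]'

```text
time: 23.85
tcp_pos: [0.4362, 0.0551, 0.1285]
eef_rot: [0.0, 0.494, 0.87, 0.0]
ft_force: [0.9, 0.2, 0.1]
opening: 0.0003
finger_force: 0.0
```

```bash
python3 -c "
from rel import *
st();f=grab_frame('scene');np.savez('p4.npz',**f)"; python3 cmp.py scene9,p4|grep -v px\ per; python3 -c "
from bench import *
print(sign_off())"
```

```text
t 23.85 tcp lat 2.2 s -230.7 z 128.5 xdir 120.82 F(lat,s,z) [0.8 0.3 0.1] M [0.02 0.   0.  ] open 0.0003 0.0
scene9 p4 collar (np.int64(282), np.int64(153)) shift px (b->a) -0.02 0.02 score 0.999
scene9 p4 rim (np.int64(275), np.int64(150)) shift px (b->a) 0.02 0.03 score 1.0
scene9 p4 ref foot (np.int64(292), np.int64(196)) shift px (b->a) 4 -1.97 score 0.632
the job is handed in; nothing more can be done
None
```

The portafilter is level in the grinder's fork, pushed against the end stop with its handle straight out, and the job was handed in at about 24 s; the button is hidden, so its press is inferred from the hard stop, and the mug, tamper, spoon and tin were never touched.

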